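# Read in the soil sample jars with a lever-triggered label reader

### The arm

A 7-joint arm with a two-finger parallel gripper is mounted at the origin on the work surface. World frame = base frame: x ahead of the robot, y to its left, z up, the work surface at z = 0. Lengths are in m, angles in rad, forces in N, time in s.
With the tool pointing down it reaches from about 0.4 to 0.85 m from the base axis. Payload 4.5 kg.
Tool frame: the origin (TCP) lies at the centre of the arm's flange, where the gripper is bolted on; the fingertips stand 173 mm ahead of it and the grasp point (between the pads) lies 155 mm ahead of it; z points along the fingers, y is the direction in which the jaws open and shut (so a half turn about z gives the same grasp; the last joint's range is limited). The gripper opens to 85 mm and grips with 20 to 120 N. Pads are 22 mm wide; open, the fingers measure 114 mm over their backs; the gripper's body (76 mm by 85 mm) begins 54 mm behind the grasp point. The pads swing forward as they close: fully open they stand 13 mm farther back than shut.
Start: joints at [-1.081, 0.689, -0.195, 1.565, 0.157, 0.902, -0.215], TCP at [0.275, 0.561, 0.405] pointing down, gripper open.
Joint ranges: [-3.01, 3.01], [-0.46, 2.08], [-1.47, 1.51], [0.13, 2.56], [-1, 4.14], [0.04, 2.09], [-2.66, 2.66]. Speed limits (rad/s): [2.57, 2.57, 3.14, 3.14, 3.14, 3.14, 3.14].

### API

Orientations are given as a unit quaternion [w, x, y, z].
In Python, from cell import monitor, read_camera, manip gives the robot as it stands.
- The arm moves only by the tool send_rows, never from a script. Its argument "plan" is one flat list of numbers, 7 for each row, row after row: the shift along the world's x, y, z in m, then the turn, a rotation vector about the world's x, y, z in rad, then the closure, from 0 (fully open) to 1 (shut). A call has exactly 10 rows; each row is the pose to reach, as a shift and turn from the pose commanded when the call began; what a row does not reach only later rows make up. A row lasts 1/10 s, in which the tool goes at most 50 mm and 8.59 degrees, less where a joint would pass 70% of its speed; a pose out of reach is approached as far as the arm can. A call with a gripper value outside its range is refused whole. The fingers move at their own pace and stop on an object; "grip_force" is the grip in N (left out, the last holds). Time passes only in rows, so rows that repeat a pose let the fingers close, or fill a call up. It gives the time, the measured TCP pose, the force and the opening at its end, in the units of the state.
- monitor.read_state(): the state, without advancing time (a new reading comes with each control period).
- read_camera(name): name is "scene" or "top" or "wrist"; returns a dict with "image" (400x640x3 uint8, blue, green, red), "range_z" (400x640 float32, m along the optical axis (not along the pixel's ray), 0 where there is no reading), "intrinsics" (3x3 intrinsics, pixels), "R" (3x3) and "t" (3): a world point X has camera coordinates R X + t. Camera axes: x right, y down, z forward; pixel columns grow to the right and rows downward; lengths in m; the calibration is good to about 2 mm. A picture is of the moment at which its call begins.
- manip.sign_off(): hands the job in, once; it reports no verdict.
The state is a dict: "time_s": time; "joint_positions": joint angles; "joint_vel": joint speeds; "effort": joint torques, N m; "tcp_pos": TCP position; "ee_rot": TCP orientation; "wrist_force": force on the tool from outside, world axes, zero at the start; "moment": the same for the moment, N m; "gripper_width": finger opening in m.
Only numpy, scipy, OpenCV 4.12 (cv2) and the standard library are available. Lean on these libraries where they do the work, as an engineer would, in place of code of your own. Each camera call takes 0.05 s, during which the arm holds its last target.

### The job

First take a blank reading: with nothing on the label reader's four places, swing its sprung lever all the way to its stop and let it go so that it springs right back. Then stand every sample jar upright in the middle of a place of its own with its label squarely facing the reader's windows, and take the reading with the lever in the same way. After that, move all the jars into the shallow steel tray, standing upright, and leave the wash bottle, tube rack and spatula where they are.

Things in the scene. Friction and masses are not known exactly. Their poses are not given: they have to be found in the camera images.
- jar_a: a sealed cylindrical sample jar, a squat 56 mm diameter and 55 mm tall, about 200 g, heavier in its lower half, brown with a black lid; a white paper label covers about a quarter of its side, and a 12 mm wide white paper seal runs from the label up over the lid edge to the lid's centre. Origin: centre of its underside; z up, x points out through the middle of the label. May be absent
- jar_b: a sealed cylindrical sample jar, a squat 56 mm diameter and 55 mm tall, about 200 g, heavier in its lower half, brown with a black lid; a white paper label covers about a quarter of its side, and a 12 mm wide white paper seal runs from the label up over the lid edge to the lid's centre. Origin: centre of its underside; z up, x points out through the middle of the label. May be absent
- jar_c: a sealed cylindrical sample jar, a squat 56 mm diameter and 55 mm tall, about 200 g, heavier in its lower half, brown with a black lid; a white paper label covers about a quarter of its side, and a 12 mm wide white paper seal runs from the label up over the lid edge to the lid's centre. Origin: centre of its underside; z up, x points out through the middle of the label. May be absent
- jar_d: a sealed cylindrical sample jar, a squat 56 mm diameter and 55 mm tall, about 200 g, heavier in its lower half, brown with a black lid; a white paper label covers about a quarter of its side, and a 12 mm wide white paper seal runs from the label up over the lid edge to the lid's centre. Origin: centre of its underside; z up, x points out through the middle of the label. May be absent
- reader: the label reader, fixed: a 1 mm thin sheet on the bench (x -40 to 70, y -185 to 185 mm in its frame) with a cream housing along its far edge (x 55 to 110 mm, 48 mm tall), four dark windows looking to -x, one before each place. Origin on the bench; x from places to housing, y along the places towards the lever, z up. Label right: jar x along this x
- place0 (a point): centre of one of the reader's four standing places (a flat ring mark, 68 mm across, level with the bench, nothing to fit into): x -10 mm, y -135 mm in the reader's frame; the farthest from the lever
- place1 (a point): centre of one of the reader's four standing places (a flat ring mark, 68 mm across, level with the bench, nothing to fit into): x -10 mm, y -45 mm in the reader's frame
- place2 (a point): centre of one of the reader's four standing places (a flat ring mark, 68 mm across, level with the bench, nothing to fit into): x -10 mm, y 45 mm in the reader's frame
- place3 (a point): centre of one of the reader's four standing places (a flat ring mark, 68 mm across, level with the bench, nothing to fit into): x -10 mm, y 135 mm in the reader's frame; next to the lever
- window_mid (a point): middle of the housing's face with the windows, 65 mm beyond the line of the places and 25 mm above the bench
- read_lever (a joint): the sprung lever at the +y end of the reader, in rad: 0 at rest, 1.0 at its stop. It lies level and turns about a vertical axis, clockwise seen from above as the value grows; its spring always pulls back to 0 (about 1.5 N at the knob at rest, 4 N at the stop) and it returns within about a second once let go
- lever_knob (a point): centre of the top of the lever's black upright knob: a 14 mm diameter round pin standing 36 mm above the flat lever arm (arm 14 mm wide, top 44 mm above the bench, pin top 80 mm above the bench), 80 mm from the hinge axis; it moves with the lever
- lever_hinge (a point): on the lever's vertical hinge axis, at the height of the arm, 40 mm above the bench; the hub there is 28 mm across, top 46 mm above the bench, on a 12 mm tall foot plate (x 20 to 80, y 176 to 256 mm in the reader frame)
- tray: shallow open steel tray fixed to the bench, outside 300 mm (x) by 140 mm (y), walls 18 mm tall and 4 mm thick, floor about 4 mm thick; big enough for four jars in a row along its x. Origin: centre of its underside
- wash_bottle: bystander: squeeze wash bottle, 74 mm diameter, 205 mm tall, its spout reaching 60 mm out along its -x; origin at the centre of its underside
- tube_rack: bystander: rack of 15 capped tubes, 88 by 132 mm, 96 mm tall; origin at the centre of its underside
- spatula: bystander: 200 mm spatula lying on the bench, along its x
Mind the look-alikes: they are no part of the job. Leave any blue or turquoise look-alike of the jar_c alone.

How it is judged:
By the outcome, as a careful person would: the job done as asked, in the order asked, and still so for the second after the job is handed in, with the robot touching nothing.
Of jar_a, jar_b, jar_c, jar_d only 3 to 4 are there at a start; the rules pass over those that are not, and their reading is None.
At some moment in a run one of jar_a, jar_b, jar_c, jar_d may be knocked a few centimetres aside while the robot is not near it.
It also fails if it takes over 210 s, if anything falls off the work surface, if the arm or the gripper's body presses on something with over 40 N, if the wrist force passes 120 N, or if a joint passes its speed limit or range.

## Working session

There is one attempt and no reset: what is moved stays moved. The work goes in short steps, Python scripts to look and compute and a tool call to move; the robot and the scene stay as the last step left them, time stands still between calls to the robot, and variables do not carry over. Pictures are saved under pics/ and viewed, and the job is handed in when it is done.

Besides the shell and the picture viewer there is one more tool, called as name(argument=value, ...) on one line, values as JSON. send_rows: Moves the arm, as the interface text tells. Its arguments: {"type":"object","properties":{"plan":{"type":"array"},"grip_force":{"type":"number"}},"required":["plan"]}

```bash
ls; mkdir -p pics
python3 - <<'E'
from cell import monitor, read_camera
import cv2
s=monitor.read_state();print({k:(v if isinstance(v,float) else [round(float(a),4) for a in __import__('numpy').ravel(v)]) for k,v in s.items()})
for n in ['scene','top','wrist']:
    c=read_camera(n);cv2.imwrite(f'pics/{n}0.png',c['image']);print(n,c['intrinsics'].tolist(),c['R'].round(3).tolist(),c['t'].round(3).tolist())
E
```

```text
pics
{'time_s': 0.0, 'joint_positions': [-1.0812, 0.69, -0.1945, 1.5664, 0.1573, 0.9025, -0.2151], 'joint_vel': [-0.0009, 0.0004, 0.0001, -0.0002, -0.0015, 0.0007, 0.0001], 'effort': [-0.0, -53.9604, -1.2669, -15.854, 0.009, 0.0095, -0.0], 'tcp_pos': [0.275, 0.5609, 0.4039], 'ee_rot': [-0.0002, 0.2259, 0.9742, -0.0009], 'wrist_force': [0.5489, -0.6869, 0.0025], 'moment': [0.0097, -0.0125, 0.0004], 'gripper_width': 0.08549230764423782}
scene [[374.1492873728046, 0.0, 318.3738675138997], [0.0, 374.1492873728046, 203.79159004371536], [0.0, 0.0, 1.0]] [[0.035, 0.999, 0.01], [0.654, -0.015, -0.757], [-0.756, 0.033, -0.654]] [-0.073, -0.281, 1.462]
top [[436.5546237632705, 0.0, 316.9302231041902], [0.0, 436.5546237632705, 199.4154712218645], [0.0, 0.0, 1.0]] [[0.022, -1.0, 0.016], [-0.983, -0.024, -0.183], [0.183, -0.012, -0.983]] [0.026, 0.52, 1.158]
wrist [[334.57584201055096, 0.0, 319.00193046122007], [0.0, 334.57584201055096, 201.4681381922518], [0.0, 0.0, 1.0]] [[0.439, 0.899, -0.001], [0.86, -0.419, 0.292], [0.262, -0.129, -0.956]] [-0.623, -0.038, 0.378]
```

View pics/scene0.png

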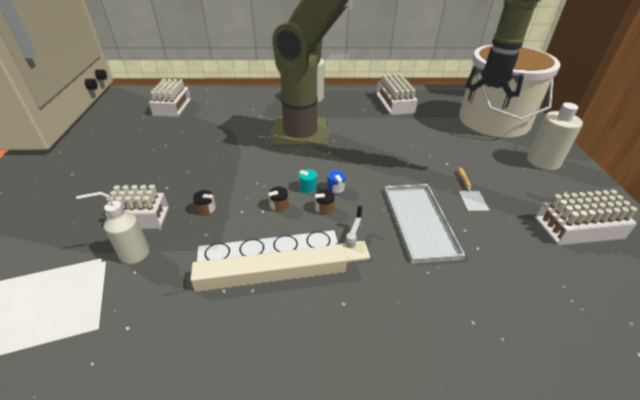

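View pics/top0.png

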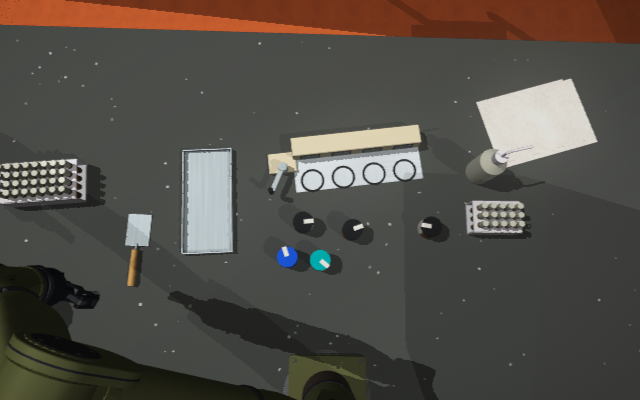

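View pics/wrist0.png

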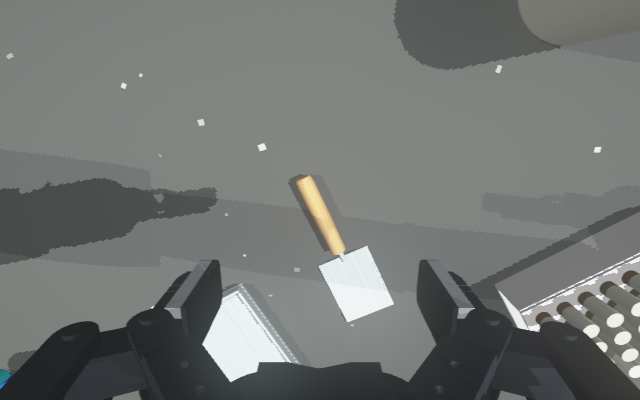

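The wrist view shows the spatula and tray corner. The top view shows three brown jars at about (304,222), (354,230) and (430,227). The blue and turquoise look-alikes are at (287,257) and (320,260), the rings run from (312,180) to (404,170), and the lever knob is near (271,190). The tray is at (207,201).

```bash
cat > h.py <<'E'
import numpy as np, cv2
from cell import monitor, read_camera
def ray(c,uv,z):
    uv=np.atleast_2d(np.array(uv,float)); K=c['intrinsics'];R=np.array(c['R']);t=np.array(c['t'])
    d=np.c_[(uv[:,0]-K[0,2])/K[0,0],(uv[:,1]-K[1,2])/K[1,1],np.ones(len(uv))]@R
    o=-R.T@t
    return o+d*((z-o[2])/d[:,2])[:,None]
def cloud(c):
    K=c['intrinsics'];Z=c['range_z'].astype(float);v,u=np.mgrid[:Z.shape[0],:Z.shape[1]]
    P=np.stack([(u-K[0,2])/K[0,0]*Z,(v-K[1,2])/K[1,1]*Z,Z],-1)
    W=(P-np.array(c['t']))@np.array(c['R']); W[Z==0]=np.nan
    return W
def proj(c,X):
    p=np.atleast_2d(X)@np.array(c['R']).T+np.array(c['t']); q=p@np.array(c['intrinsics']).T
    return q[:,:2]/q[:,2:]
E
python3 - <<'E'
from h import *
c=read_camera('top');W=cloud(c);im=c['image'];hsv=cv2.cvtColor(im,cv2.COLOR_BGR2HSV)
g=im.min(2)
for n,(u,v) in dict(j1=(304,222),j2=(354,230),j3=(430,227)).items():
    sub=np.zeros(g.shape,bool);sub[v-18:v+18,u-18:u+18]=1
    z=W[...,2]; lid=sub&(z>0.047)&(z<0.065)
    ys,xs=np.nonzero(lid)
    (cx,cy),r=cv2.minEnclosingCircle(np.c_[xs,ys].astype(np.float32))
    P=ray(c,[[xs.mean(),ys.mean()],[cx,cy]],0.055)
    w=lid&(g>140)
    ys,xs=np.nonzero(w);S=ray(c,np.c_[xs,ys],0.055).mean(0)
    print(n,P.round(4).tolist(),'z',np.nanmedian(z[lid]).round(4),'n',lid.sum(),'seal',S.round(4),w.sum(),'ang',np.degrees(np.arctan2(*(S-P[0])[[1,0]])).round(1), np.linalg.norm(S-P[0]).round(4))
# housing top
z=W[...,2]
sub=np.zeros(g.shape,bool);sub[115:165,280:430]=1
m=sub&(z>0.04)&(z<0.056)&(g>110)
ys,xs=np.nonzero(m);pts=ray(c,np.c_[xs,ys],0.048)[:,:2].astype(np.float32)*1000
print('housing',cv2.minAreaRect(pts),m.sum(),np.nanmedian(z[m]))
# rings
sub[:]=0;sub[145:197,292:425]=1
m=(sub&(g<100)).astype(np.uint8)*255
cv2.imwrite('pics/ring.png',cv2.resize(im[110:270,240:450],None,fx=3.5,fy=3.5,interpolation=cv2.INTER_CUBIC))
for (u,v) in [(312,180),(343,177),(374,173),(404,170)]:
    cs,h=cv2.findContours(m,cv2.RETR_LIST,cv2.CHAIN_APPROX_NONE)
    for k in cs:
        if len(k)>=30:
            e=cv2.fitEllipse(k)
            if abs(e[0][0]-u)<6 and abs(e[0][1]-v)<6: print((u,v),ray(c,[e[0]],0.001).round(4),e)
# tray
sub[:]=0;sub[140:262,172:242]=1
m=sub&(z>0.012)&(z<0.025)
ys,xs=np.nonzero(m);pts=ray(c,np.c_[xs,ys],0.018)[:,:2].astype(np.float32)*1000
print('tray',cv2.minAreaRect(pts),m.sum())
sub[:]=0;sub[150:200,262:292]=1
m=sub&(z>0.07)&(z<0.095);ys,xs=np.nonzero(m);print('knob',W[m].mean(0) if m.any() else 0,m.sum(), ray(c,np.c_[xs,ys],0.08).mean(0))
m=sub&(z>0.04)&(z<0.055);ys,xs=np.nonzero(m);pts=ray(c,np.c_[xs,ys],0.044)[:,:2].astype(np.float32)*1000;print('arm',cv2.minAreaRect(pts))
E
```

```text
j1 [[0.4553, 0.0772, 0.055], [0.4549, 0.0774, 0.055]] z 0.0555 n 329 seal [0.4579 0.062  0.055 ] 38 ang -80.4 0.0154
j2 [[0.4385, -0.0584, 0.055], [0.4389, -0.0585, 0.055]] z 0.0556 n 333 seal [ 0.4443 -0.0733  0.055 ] 39 ang -68.8 0.016
j3 [[0.4506, -0.2733, 0.055], [0.4501, -0.2725, 0.055]] z 0.0559 n 332 seal [ 0.4539 -0.2592  0.055 ] 40 ang 76.8 0.0144
housing ((689.484619140625, -48.35926818847656), (72.35110473632812, 405.823974609375), 11.150857925415039) 2341 0.04866697488072865
(312, 180) [[0.5844 0.053  0.001 ]] ((312.1788330078125, 179.9955596923828), (20.100053787231445, 20.910127639770508), 96.21112060546875)
(343, 177) [[ 0.5965 -0.0359  0.001 ]] ((342.91815185546875, 176.68728637695312), (19.869253158569336, 20.714265823364258), 117.65727996826172)
(374, 173) [[ 0.6093 -0.1252  0.001 ]] ((373.6082458496094, 173.17628479003906), (19.821409225463867, 21.019243240356445), 113.79557037353516)
(404, 170) [[ 0.6219 -0.2143  0.001 ]] ((404.08856201171875, 169.7479248046875), (19.629592895507812, 21.002477645874023), 121.54255676269531)
tray ((515.939697265625, 349.9434509277344), (300.689208984375, 141.52786254882812), 4.005069732666016) 581
knob [0.53641504 0.1662895  0.07980288] 24 [0.53637699 0.16627465 0.08      ]
arm ((595.9798583984375, 143.0874786376953), (24.911184310913086, 137.83775329589844), 75.02680206298828)
```

View pics/ring.png

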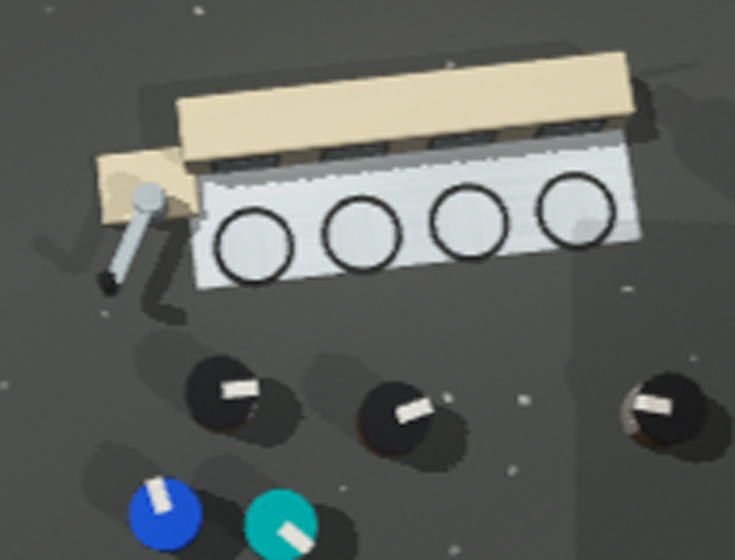

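Run:
```python
from h import *
c=read_camera('top');W=cloud(c);z=W[...,2];im=c['image']
P0,P3=np.array([.6219,-.2143]),np.array([.5844,.0530])
y=(P3-P0)/np.linalg.norm(P3-P0);x=np.array([y[1],-y[0]]);o=(P0+P3)/2+.01*x
print('yaw',np.degrees(np.arctan2(x[1],x[0])),'o',o)
for n,p in [('crop hub',(240+148/3.5,110+200/3.5))]:
    q=ray(c,[p],.046)[0,:2];print(n,q, (q-o)@x,(q-o)@y)
for n,p in [('foot',p) for p in [(240+97/3.5,110+157/3.5),(240+103/3.5,110+223/3.5),(240+200/3.5,110+213/3.5)]]:
    q=ray(c,[p],.012)[0,:2];print(n,(q-o)@x,(q-o)@y)
for p in [(240+178/3.5,110+100/3.5),(240+625/3.5,110+52/3.5),(240+634/3.5,110+108/3.5),(240+187/3.5,110+160/3.5)]:
    q=ray(c,[p],.048)[0,:2];print('housing corner',(q-o)@x,(q-o)@y)
m=np.zeros(z.shape,bool);m[150:205,262:295]=1;m&=(z>.06)&(z<.09);print('knob',W[m].round(3)[:8],m.sum())
s=read_camera('scene');
cv2.imwrite('pics/sc.png',cv2.resize(s['image'][180:280,180:380],None,fx=4,fy=4,interpolation=cv2.INTER_CUBIC))
cv2.imwrite('pics/lev.png',cv2.resize(im[145:205,255:300],None,fx=10,fy=10,interpolation=cv2.INTER_CUBIC))
```

```text
yaw 7.986007645027689 o [ 0.61305302 -0.07926069]
crop hub [0.60866984 0.13760157] 0.025788274881814423 0.21536809283567554
foot 0.07618563359953512 0.25463438186936943
foot 0.019741065752735886 0.25518502453807557
foot 0.019137776554936668 0.17523081915419778
housing corner 0.10552640087951082 0.18262492379377404
housing corner 0.10541183533694182 -0.1848340278477532
housing corner 0.05735632822987845 -0.18449923986367267
housing corner 0.05467686731924528 0.18080058971463536
knob [[0.543 0.169 0.081]
 [0.544 0.167 0.077]
 [0.541 0.171 0.081]
 [0.541 0.169 0.078]
 [0.54  0.166 0.084]
 [0.541 0.163 0.082]
 [0.539 0.172 0.075]
 [0.538 0.169 0.081]] 28
```

View pics/lev.png

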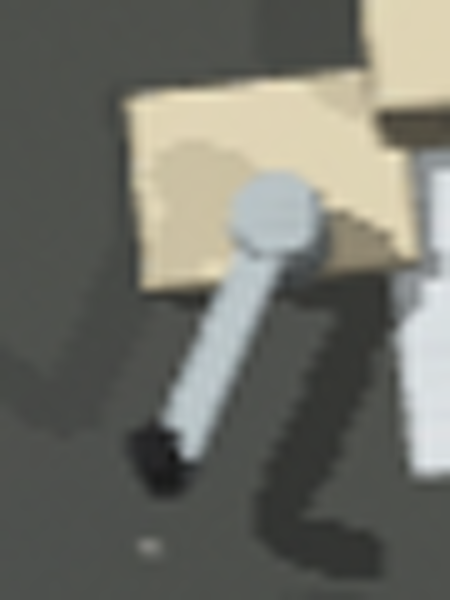

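View pics/sc.png

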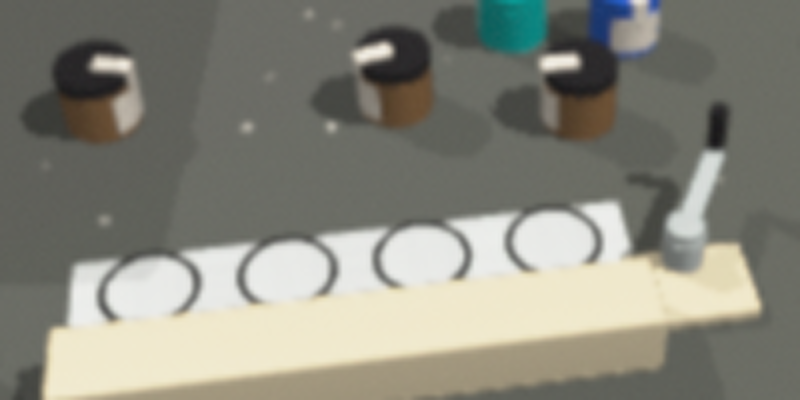

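send_rows(plan=[0.024,-0.043,0,0,0,0,1,0.049,-0.086,0,0,0,0,1,0.073,-0.129,-0.01,0,0,0,1,0.098,-0.172,-0.02,0,0,0,1,0.122,-0.215,-0.03,0,0,0,1,0.147,-0.258,-0.04,0,0,0,1,0.171,-0.301,-0.06,0,0,0,1,0.196,-0.344,-0.08,0,0,0,1,0.22,-0.387,-0.09,0,0,0,1,0.245,-0.431,-0.1,0,0,0,1])

```text
time_s: 1.3
tcp_pos: [0.5157, 0.1375, 0.3061]
ee_rot: [-0.0, 0.226, 0.974, 0.0]
wrist_force: [0.3, 1.1, -0.4]
gripper_width: -0.0003
```

Run:
```python
from h import *
c=read_camera('wrist');cv2.imwrite('pics/w1.png',c['image']);print((-np.array(c['R']).T@c['t']).round(3))
s=monitor.read_state();print(s['tcp_pos'].round(4) if hasattr(s['tcp_pos'],'round') else s['tcp_pos'])
hk=proj(c,[[.5348,.1676,.08],[.609,.138,.046]]);print(hk)
W=cloud(c);z=W[...,2]
m=(z>.074)&(z<.09);m[300:]=0;ys,xs=np.nonzero(m)
n,l,st,ce=cv2.connectedComponentsWithStats(m.astype(np.uint8))
for i in range(1,n):
    if st[i,4]>20: print(st[i],ce[i],np.nanmean(W[l==i],0))
```

```text
[0.448 0.169 0.275]
[0.5197 0.1269 0.3047]
[[377.32008281 231.51853685]
 [372.50446769 308.91041648]]
[362 222  23  23 385] [372.93246753 233.16623377] [0.5351749  0.16465996 0.07875922]
```

View pics/w1.png

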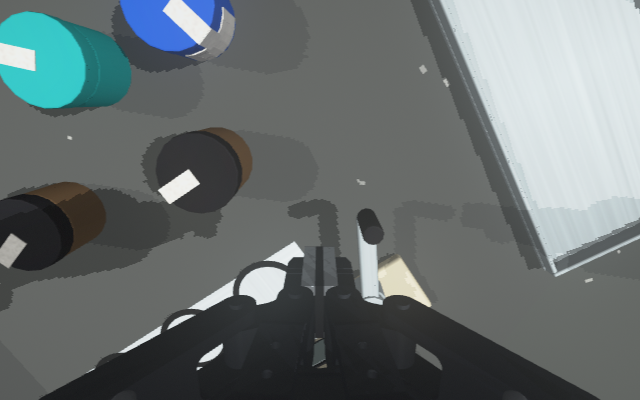

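The wrist view shows the knob at (373,233), which gives (0.535,0.166). That agrees with the top view. The closed fingers stand beside it on the −y side.

Run:
```python
import numpy as np
H=np.array([.609,.138]);
for th in [0,.15,.3,.45,.6,.75,.9,1.0,1.05]:
    p=np.radians(158.5)-th
    r=np.array([np.cos(p),np.sin(p)]);t=np.array([r[1],-r[0]])
    F=H+.08*r-.0215*t
    print(th,(F-[.520,.130]).round(4),F.round(4))
from cell import monitor
print(monitor.read_state()['tcp_pos'])
```

```text
0 [0.0067 0.0173] [0.5267 0.1473]
0.15 [0.009  0.0295] [0.529  0.1595]
0.3 [0.0131 0.0412] [0.5331 0.1712]
0.45 [0.0189 0.0522] [0.5389 0.1822]
0.6 [0.0263 0.0622] [0.5463 0.1922]
0.75 [0.0351 0.0709] [0.5551 0.2009]
0.9 [0.0451 0.0783] [0.5651 0.2083]
1.0 [0.0524 0.0823] [0.5724 0.2123]
1.05 [0.0561 0.084 ] [0.5761 0.214 ]
[0.51973718 0.1269328  0.30467944]
```

send_rows(plan=[0,0,-0.03,0,0,0,1,0,0,-0.06,0,0,0,1,0,0,-0.079,0,0,0,1,0,0,-0.079,0,0,0.05,1,0.005,0.014,-0.079,0,0,0.05,1,0.007,0.0175,-0.079,0,0,0,1,0.009,0.0295,-0.079,0,0,-0.15,1,0.0131,0.0412,-0.079,0,0,-0.3,1,0.0189,0.0522,-0.079,0,0,-0.45,1,0.0189,0.0522,-0.079,0,0,-0.45,1])

```text
time_s: 2.35
tcp_pos: [0.5339, 0.1947, 0.2291]
ee_rot: [-0.0, 0.436, 0.9, 0.002]
wrist_force: [-4.3, 0.7, 2.8]
gripper_width: 0.0001
```

Run:
```python
from h import *
c=read_camera('scene');cv2.imwrite('pics/s2.png',cv2.resize(c['image'][120:280,260:420],None,fx=4,fy=4))
s=monitor.read_state();print(s['tcp_pos'],s['wrist_force'])
```

```text
[0.53322572 0.19354277 0.22887731] [-5.79197069  1.51027477  2.50402046]
```

View pics/s2.png

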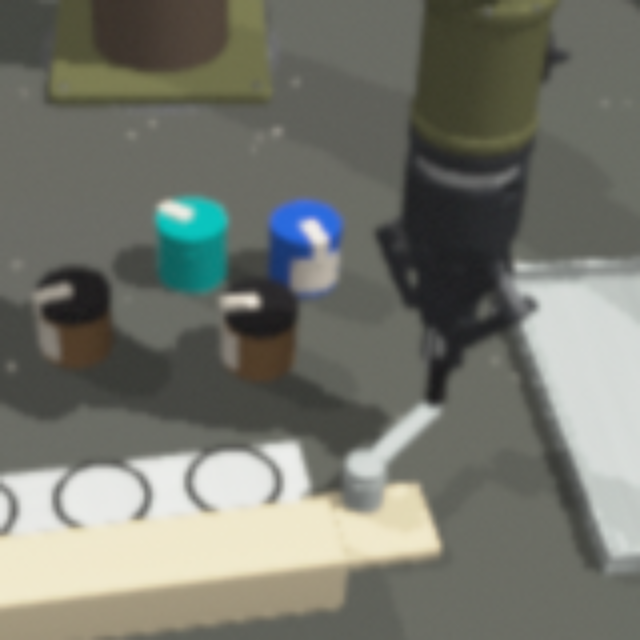

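Run:
```python
from h import *
c=read_camera('top');cv2.imwrite('pics/t2.png',cv2.resize(c['image'][130:210,220:320],None,fx=6,fy=6))
w=read_camera('wrist');cv2.imwrite('pics/w2.png',w['image'])
s=monitor.read_state();print(s['tcp_pos'],s['wrist_force'],s['ee_rot'])
print(proj(c,[s['tcp_pos']]))
```

```text
[0.53256122 0.19234713 0.22860819] [-5.47141092  1.53751415  4.01936923] [-1.31463776e-03  4.35187237e-01  9.00339005e-01 -1.31315760e-04]
[[253.0633327  178.07151955]]
```

View pics/w2.png

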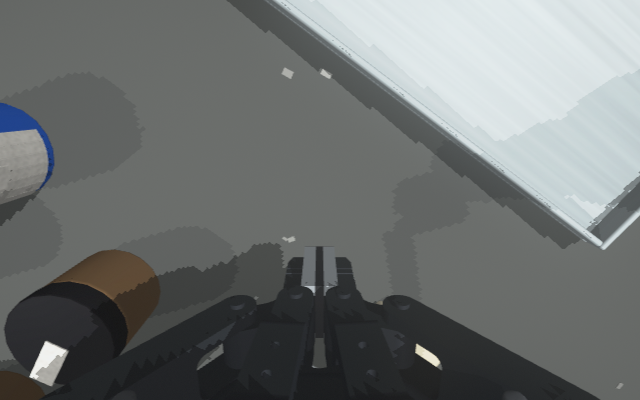

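View pics/t2.png

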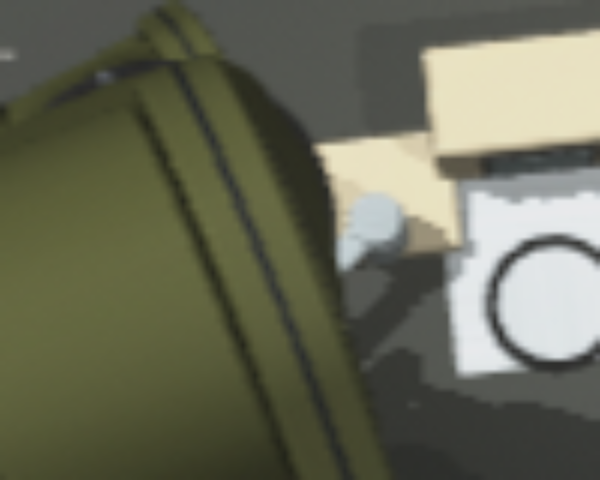

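send_rows(plan=[0,0,0,0,0,0,1,0,0,0,0,0,0,1,0.0035,0.005,0,0,0,-0.07,1,0.0074,0.01,0,0,0,-0.15,1,0.012,0.0145,0,0,0,-0.22,1,0.0162,0.0187,0,0,0,-0.3,1,0.021,0.0225,0,0,0,-0.37,1,0.0262,0.0261,0,0,0,-0.45,1,0.03,0.028,0,0,0,-0.5,1,0.03,0.028,0,0,0,-0.5,1])

```text
time_s: 3.5
tcp_pos: [0.5631, 0.2208, 0.2285]
ee_rot: [-0.001, 0.645, 0.764, 0.0]
wrist_force: [-5.0, 3.6, 3.5]
gripper_width: 0.0001
```

Run:
```python
from h import *
c=read_camera('scene');cv2.imwrite('pics/s3.png',cv2.resize(c['image'][180:280,300:400],None,fx=6,fy=6))
s=monitor.read_state();print(s['tcp_pos'],s['wrist_force'],s['ee_rot'])
```

```text
[0.56281198 0.22067562 0.22843698] [-5.40135448  2.71205002  3.77612968] [-1.56992519e-03  6.44542080e-01  7.64567212e-01  1.41004586e-04]
```

View pics/s3.png

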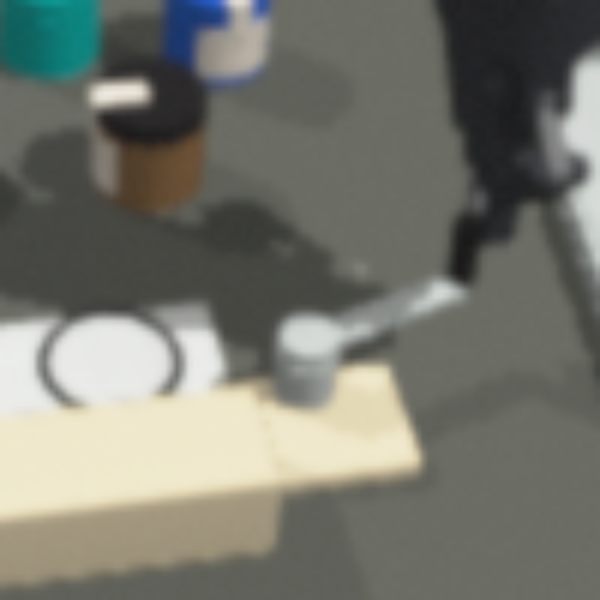

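Run:
```python
from h import *
c=read_camera('scene')
q=ray(c,[(300+460/6,180+290/6),(300+310/6,180+330/6)],.044);print(q)
d=q[0]-q[1];print(np.degrees(np.arctan2(d[1],d[0])),np.linalg.norm(d))
s=monitor.read_state();print(s['tcp_pos'],s['wrist_force'],s['joint_vel'])
```

```text
[[0.58630508 0.20792137 0.044     ]
 [0.60935118 0.13874046 0.044     ]]
108.42436530760489 0.07291859446340515
[0.56273046 0.22053761 0.22846284] [-6.04483535  3.19455735  2.80980587] [ 3.94065713e-03 -5.62871107e-04 -3.96251150e-03  2.48374404e-03
 -2.79652607e-05  1.77922779e-05  1.76793499e-04]
```

send_rows(plan=[0.003,-0.004,0,0,0,-0.03,1,0.006,-0.006,0,0,0,-0.06,1,0.009,-0.007,0,0,0,-0.09,1,0.012,-0.007,0,0,0,-0.12,1,0.015,-0.006,0,0,0,-0.12,1,0.018,-0.006,0,0,0,-0.12,1,0.021,-0.005,0,0,0,-0.12,1,0.024,-0.005,0,0,0,-0.12,1,0.027,-0.005,0,0,0,-0.12,1,0.027,-0.005,0,0,0,-0.12,1])

```text
time_s: 4.6
tcp_pos: [0.586, 0.2263, 0.2287]
ee_rot: [-0.009, 0.686, 0.728, 0.003]
wrist_force: [-12.8, 22.0, 7.0]
gripper_width: -0.0001
```

Run:
```python
from h import *
c=read_camera('scene');cv2.imwrite('pics/s4.png',cv2.resize(c['image'][180:280,300:400],None,fx=6,fy=6))
s=monitor.read_state();print(s['tcp_pos'],s['wrist_force'],s['ee_rot'])
```

```text
[0.5859386  0.22627131 0.22868964] [-13.57926999  22.52881634   6.6294106 ] [-0.00927824  0.68597447  0.72755819  0.00346757]
```

View pics/s4.png

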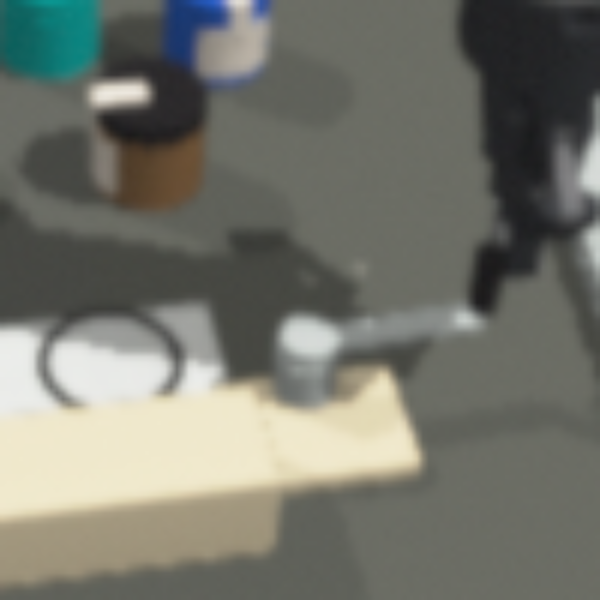

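Run:
```python
from h import *
c=read_camera('scene')
q=ray(c,[(300+475/6,180+322/6),(300+310/6,180+333/6),(300+465/6,180+316/6)],.044);print(q)
for i in (0,2):
    d=q[i]-q[1];print(np.degrees(np.arctan2(d[1],d[0])),np.linalg.norm(d))
im=c['image'];cv2.imwrite('pics/s5.png',cv2.resize(im[215:255,340:400],None,fx=12,fy=12,interpolation=cv2.INTER_CUBIC))
```

```text
[[0.60628844 0.21145053 0.044     ]
 [0.61116541 0.13855463 0.044     ]
 [0.60250894 0.20763935 0.044     ]]
93.82756850474131 0.07305885966871657
97.1420695025599 0.06962494264468035
```

View pics/s5.png

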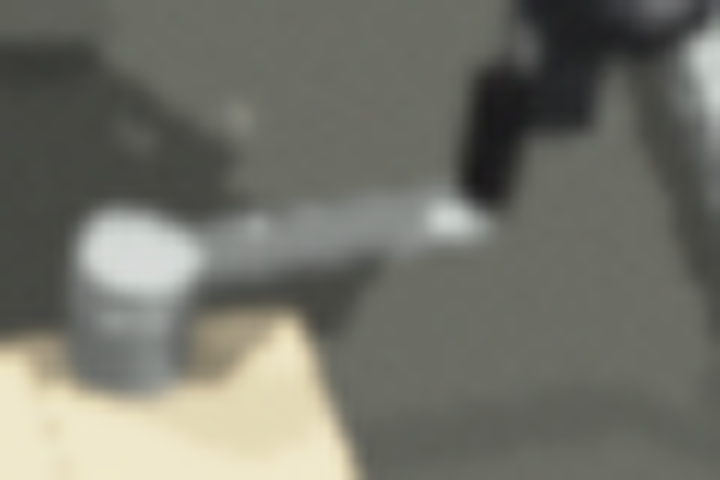

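send_rows(plan=[0,0,0.045,0,0,0,1,0,0,0.08,0,0,0,1,0,0,0.08,0,0,0,1,0,0,0.08,0,0,0,1,0,0,0.08,0,0,0,1,0,0,0.08,0,0,0,1,0,0,0.08,0,0,0,1,0,0,0.08,0,0,0,1,0,0,0.08,0,0,0,1,0,0,0.08,0,0,0,1])

```text
time_s: 5.7
tcp_pos: [0.5909, 0.2143, 0.3076]
ee_rot: [-0.0, 0.691, 0.723, -0.0]
wrist_force: [0.2, -0.5, -1.1]
gripper_width: 0.0002
```

Run:
```python
from h import *
c=read_camera('scene');cv2.imwrite('pics/s6.png',cv2.resize(c['image'][180:280,300:400],None,fx=6,fy=6))
s=monitor.read_state();print(s['tcp_pos'],s['wrist_force'],s['ee_rot'],s['joint_positions'])
```

```text
[0.5909553  0.214317   0.30766357] [-0.11865637 -0.81770169  0.19212436] [ 9.45993168e-06  6.90963908e-01  7.22889257e-01 -3.09059887e-05] [-0.4747578   0.81551423  0.09789891  1.64776447 -0.11280992  0.68388028
 -0.27478811]
```

View pics/s6.png

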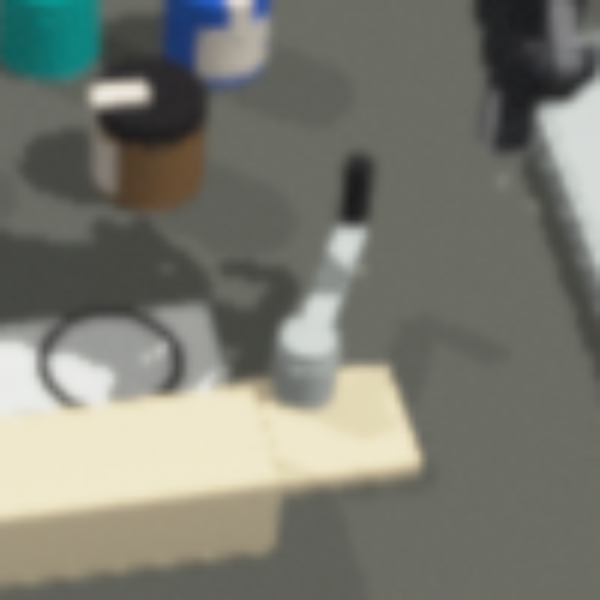

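send_rows(plan=[-0.01,-0.014,0,0,0,0.14,1,-0.022,-0.03,0,0,0,0.28,1,-0.034,-0.046,0,0,0,0.42,1,-0.046,-0.062,0,0,0,0.56,1,-0.058,-0.078,0,0,0,0.7,1,-0.068,-0.091,0,0,0,0.84,1,-0.068,-0.091,0,0,0,0.98,1,-0.068,-0.091,-0.03,0,0,1.12,1,-0.068,-0.091,-0.06,0,0,1.15,1,-0.068,-0.091,-0.082,0,0,1.15,1])

```text
time_s: 6.75
tcp_pos: [0.5229, 0.1229, 0.2245]
ee_rot: [-0.0, 0.187, 0.982, 0.0]
wrist_force: [-0.4, 0.8, -0.7]
gripper_width: -0.0002
```

Run:
```python
from h import *
s=monitor.read_state();print(s['tcp_pos'],s['wrist_force'],s['ee_rot'])
H=np.array([.609,.138])
b=np.array([.523,.1233])
for th in [0,.1,.2,.3,.4,.5,.6,.7,.8,.9,1.0,1.05,1.1]:
    p=np.radians(158.5)-th
    r=np.array([np.cos(p),np.sin(p)]);t=np.array([r[1],-r[0]])
    F=H+.075*r-.019*t
    print(th,(F-b).round(4))
```

```text
[0.52292988 0.12293602 0.2245441 ] [-0.3906475   0.81345659 -0.71513891] [-1.91493442e-04  1.86653414e-01  9.82425805e-01  5.66413249e-05]
0 [0.0093 0.0245]
0.1 [0.0106 0.0321]
0.2 [0.0127 0.0396]
0.3 [0.0156 0.0468]
0.4 [0.0191 0.0536]
0.5 [0.0234 0.0601]
0.6 [0.0282 0.0661]
0.7 [0.0336 0.0716]
0.8 [0.0396 0.0766]
0.9 [0.046  0.0809]
1.0 [0.0528 0.0846]
1.05 [0.0563 0.0862]
1.1 [0.0599 0.0875]
```

send_rows(plan=[0.004,0.01,0,0,0,0,1,0.009,0.024,0,0,0,0,1,0.0127,0.0396,0,0,0,-0.1,1,0.0156,0.0468,0,0,0,-0.22,1,0.0191,0.0536,0,0,0,-0.34,1,0.0234,0.0601,0,0,0,-0.46,1,0.0282,0.0661,0,0,0,-0.58,1,0.0336,0.0716,0,0,0,-0.7,1,0.0396,0.0766,0,0,0,-0.8,1,0.046,0.0809,0,0,0,-0.9,1])

```text
time_s: 7.75
tcp_pos: [0.5681, 0.2064, 0.2272]
ee_rot: [-0.002, 0.596, 0.803, 0.0]
wrist_force: [-3.5, -1.4, 1.1]
gripper_width: -0.0
```

send_rows(plan=[0,0,0,0,0,0,1,0,0,0,0,0,0,1,0.0035,0.002,0,0,0,-0.05,1,0.007,0.0037,0,0,0,-0.1,1,0.0105,0.005,0,0,0,-0.1,1,0.014,0.006,0,0,0,-0.1,1,0.0175,0.007,0,0,0,-0.1,1,0.0175,0.007,0,0,0,-0.1,1,0.0175,0.007,0,0,0,-0.1,1,0.0175,0.007,0,0,0,-0.1,1])

```text
time_s: 8.75
tcp_pos: [0.5799, 0.2109, 0.2257]
ee_rot: [-0.006, 0.633, 0.774, -0.007]
wrist_force: [-19.9, -2.7, 16.2]
gripper_width: 0.0004
```

Run:
```python
from h import *
c=read_camera('scene');cv2.imwrite('pics/s7.png',cv2.resize(c['image'][180:280,300:400],None,fx=6,fy=6))
s=monitor.read_state();print(s['tcp_pos'],s['wrist_force'],s['ee_rot'])
d=s['tcp_pos'][:2]-np.array([.609,.138]);p=np.radians(158.5-57.3);r=np.array([np.cos(p),np.sin(p)]);t=np.array([r[1],-r[0]]);print(d@r,d@t, np.array(s['wrist_force'])[:2]@np.c_[r,t])
```

```text
[0.57992779 0.21090445 0.22569862] [-20.82272686  -2.32027123  15.95174097] [-0.00624545  0.6333143   0.77383495 -0.00731141]
0.07716281842892843 -0.014357988951438052 [  1.76840681 -20.87683764]
```

View pics/s7.png

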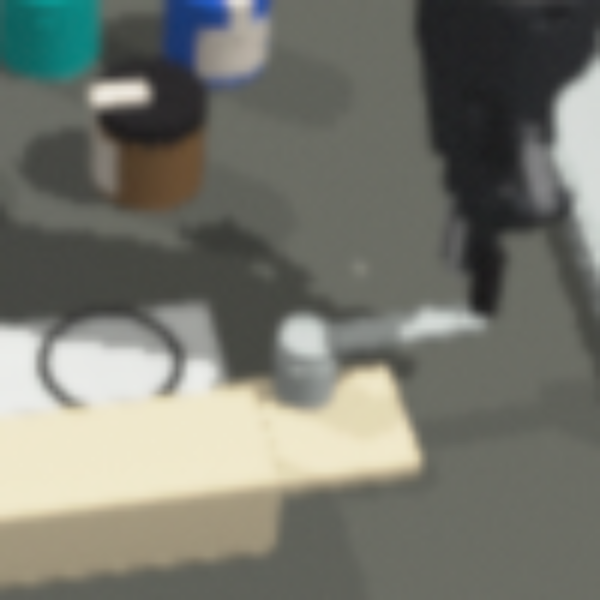

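The scene view shows the lever at its stop, with the arm tip at about (380,233) in the full frame. A purely tangential force of 21 N confirms it. I'll release it by lifting, then look at the jars.

send_rows(plan=[0,0,0.045,0,0,0,1,0,0,0.09,0,0,0,1,-0.008,-0.025,0.11,0,0,0.14,1,-0.016,-0.05,0.13,0,0,0.28,0.5,-0.024,-0.075,0.134,0,0,0.42,0,-0.032,-0.1,0.134,0,0,0.56,0,-0.04,-0.125,0.134,0,0,0.7,0,-0.05,-0.15,0.134,0,0,0.84,0,-0.06,-0.17,0.134,0,0,0.98,0,-0.066,-0.18,0.134,0,0,1.12,0])

```text
time_s: 9.8
tcp_pos: [0.5205, 0.0286, 0.3607]
ee_rot: [0.002, 0.125, 0.992, -0.0]
wrist_force: [0.3, -0.1, -0.3]
gripper_width: 0.0853
```

```bash
cat >> h.py <<'E'
def jars(c,name=None,zmin=.047,zmax=.064,amin=60,rowmax=400):
    """lid centre + seal direction for every jar lid (brown: dark lid)"""
    W=cloud(c);z=W[...,2];im=c['image'];hsv=cv2.cvtColor(im,cv2.COLOR_BGR2HSV)
    m=((z>zmin)&(z<zmax));m[rowmax:]=0
    m=cv2.morphologyEx(m.astype(np.uint8),cv2.MORPH_OPEN,np.ones((3,3),np.uint8))
    n,l,st,ce=cv2.connectedComponentsWithStats(m);out=[]
    for i in range(1,n):
        if st[i,4]<amin: continue
        cs,_=cv2.findContours((l==i).astype(np.uint8),cv2.RETR_EXTERNAL,cv2.CHAIN_APPROX_NONE)
        k=max(cs,key=len)[:,0].astype(float)
        E=ray(c,k,.055)[:,:2]
        A=np.c_[2*E,np.ones(len(E))];s=np.linalg.lstsq(A,(E**2).sum(1),rcond=None)[0];ctr=s[:2];rad=np.sqrt(s[2]+ctr@ctr)
        if not .022<rad<.034: continue
        ys,xs=np.nonzero(l==i)
        P=ray(c,np.c_[xs,ys],.055)[:,:2]
        white=(hsv[ys,xs,1]<70)&(hsv[ys,xs,2]>110)
        nw=white.sum();sat=np.median(hsv[ys,xs,1]);val=np.median(hsv[ys,xs,2])
        a=np.nan;S=[np.nan]*2
        if nw>5:
            S=P[white].mean(0);
            a=np.degrees(np.arctan2(S[1]-ctr[1],S[0]-ctr[0]))
        out.append((ctr,rad,a,np.linalg.norm(S-ctr),sat,val))
        print(name or '',ctr.round(4),'r',rad.round(4),'ang',round(float(a),1),'d',round(float(np.linalg.norm(S-ctr)),4),'nw',nw,'sat',sat,'val',val,'bbox',st[i,:4],'z',np.nanmedian(z[l==i]).round(4))
    return out
E
python3 - <<'E'
from h import *
c=read_camera('wrist');cv2.imwrite('pics/w3.png',c['image']);jars(c,'w')
t=read_camera('top');jars(t,'t');cv2.imwrite('pics/t3.png',t['image'])
s=monitor.read_state();print(s['tcp_pos'],s['wrist_force'],s['ee_rot'],s['joint_positions'],s['time_s'])
E
```

```text
w [0.4549 0.0743] r 0.0272 ang -83.2 d 0.0146 nw 568 sat 8.0 val 59.0 bbox [321  61  71  73] z 0.0543
w [ 0.4385 -0.0601] r 0.0277 ang -72.1 d 0.0161 nw 524 sat 9.0 val 54.0 bbox [152  85  72  71] z 0.0543
t [0.4555 0.077 ] r 0.0266 ang -81.2 d 0.0146 nw 42 sat 21.0 val 37.0 bbox [293 212  20  20] z 0.0558
t [0.3598 0.1168] r 0.0265 ang 16.6 d 0.0154 nw 45 sat 222.0 val 221.0 bbox [277 247  20  21] z 0.0561
t [0.3533 0.0283] r 0.0266 ang -124.6 d 0.0155 nw 42 sat 255.0 val 182.0 bbox [310 250  20  21] z 0.0558
t [0.2232 0.8327] r 0.029 ang nan d nan nw 0 sat 27.0 val 70.0 bbox [ 15 290   6  25] z 0.055
[0.52052823 0.02884372 0.36054187] [-0.05544256 -0.0289198   0.11644884] [ 1.10909180e-03  1.28327202e-01  9.91731247e-01 -1.80341392e-04] [ 0.02467399  0.62555103 -0.27142362  1.92188309  0.27250889  0.62750625
  0.89406542] 9.9
```

View pics/w3.png

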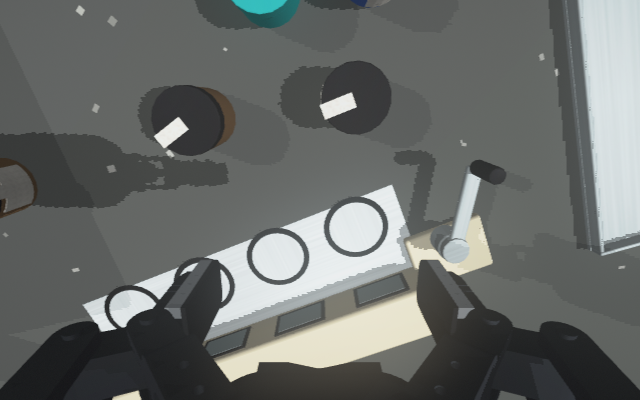

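View pics/t3.png

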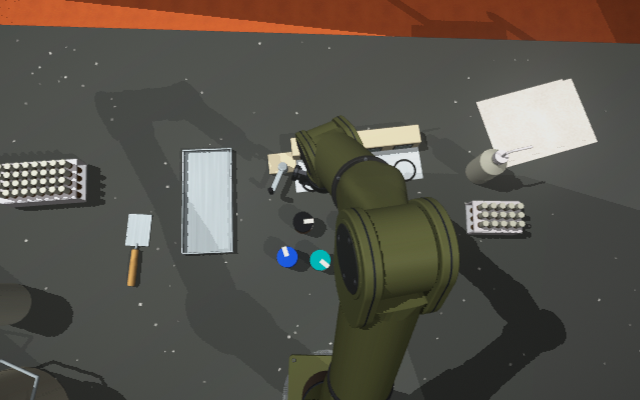

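```bash
cat >> h.py <<'E'
def rings(c,name=''):
    W=cloud(c);im=c['image'];g=im.min(2)
    z=W[...,2]
    m=((g>130)&(z<.01)).astype(np.uint8)
    cs,h=cv2.findContours(m,cv2.RETR_CCOMP,cv2.CHAIN_APPROX_NONE);out=[]
    for k in cs:
        if len(k)<40: continue
        E=ray(c,k[:,0].astype(float),.001)[:,:2]
        A=np.c_[2*E,np.ones(len(E))];s=np.linalg.lstsq(A,(E**2).sum(1),rcond=None)[0];ctr=s[:2];rad=np.sqrt(s[2]+ctr@ctr)
        res=np.abs(np.linalg.norm(E-ctr,axis=1)-rad).max()
        if .026<rad<.038 and res<.006: out.append(ctr);print(name,'ring',ctr.round(4),rad.round(4),res.round(4))
    return out
E
python3 - <<'E'
from h import *
c=read_camera('wrist');R=rings(c,'w')
c=read_camera('scene');rings(c,'s');jars(c,'s')
E
```

```text
w ring [ 0.5953 -0.0377] 0.0277 0.0007
w ring [0.5828 0.0514] 0.0276 0.0007
s [0.3569 0.0265] r 0.0289 ang -139.6 d 0.0185 nw 26 sat 223.0 val 194.0 bbox [299 169  18  12] z 0.0549
s [0.3635 0.1148] r 0.0285 ang 25.2 d 0.0141 nw 31 sat 188.0 val 220.0 bbox [328 170  17  12] z 0.0551
s [ 0.4434 -0.0602] r 0.0277 ang -87.8 d 0.0137 nw 41 sat 13.0 val 48.0 bbox [269 186  19  14] z 0.055
s [0.4595 0.0751] r 0.029 ang -99.8 d 0.0153 nw 47 sat 15.0 val 47.0 bbox [315 189  20  14] z 0.055
s [ 0.4545 -0.2754] r 0.0287 ang 95.6 d 0.0159 nw 23 sat 18.0 val 33.0 bbox [193 190  20  14] z 0.0554
s [ 0.6315 -0.4209] r 0.0277 ang 35.7 d 0.015 nw 160 sat 32.0 val 161.0 bbox [115 236  30  16] z 0.0554
```

send_rows(plan=[-0.007,0.005,0,0,0,-0.14,0,-0.014,0.01,0,0,0,-0.28,0,-0.021,0.015,0,0,0,-0.42,0,-0.028,0.02,0,0,0,-0.56,0,-0.035,0.025,0,0,0,-0.7,0,-0.042,0.03,0,0,0,-0.84,0,-0.05,0.035,0,0,0,-0.98,0,-0.057,0.04,0,0,0,-1.12,0,-0.065,0.046,0,0,0,-1.26,0,-0.065,0.046,0,0,0,-1.4,0])

```text
time_s: 11.0
tcp_pos: [0.4553, 0.0797, 0.3601]
ee_rot: [-0.0, 0.738, 0.675, 0.001]
wrist_force: [-0.1, -0.0, 0.4]
gripper_width: 0.0856
```

send_rows(plan=[0,0,0,0,0,-0.14,0,0,0,0,0,0,-0.28,0,0,0,0,0,0,-0.42,0,0,0,0,0,0,-0.56,0,0,0,0,0,0,-0.7,0,0,0,-0.02,0,0,-0.84,0,0,0,-0.04,0,0,-0.98,0,0,0,-0.06,0,0,-1.12,0,0,0,-0.08,0,0,-1.26,0,0,0,-0.08,0,0,-1.36,0])

```text
time_s: 12.0
tcp_pos: [0.4558, 0.0788, 0.278]
ee_rot: [0.0, 0.998, 0.061, -0.001]
wrist_force: [-0.9, 0.5, -0.4]
gripper_width: 0.0855
```

```bash
cat >> h.py <<'E'
def st():
    s=monitor.read_state();q=np.array(s['ee_rot'])
    print('t',round(s['time_s'],2),'tcp',np.round(s['tcp_pos'],4),'yaw',round((2*np.degrees(np.arctan2(q[2],q[1]))-90+180)%360-180,1),'F',np.round(s['wrist_force'],1),'w',round(s['gripper_width'],4),'j7',round(s['joint_positions'][6],2))
    return s
E
python3 - <<'E'
from h import *
c=read_camera('wrist');cv2.imwrite('pics/w4.png',c['image']);jars(c,'w');st()
E
```

```text
w [0.4563 0.0739] r 0.0275 ang -88.0 d 0.0149 nw 828 sat 9.0 val 53.0 bbox [281 180  92  87] z 0.0542
w [ 0.4402 -0.0595] r 0.0286 ang -77.3 d 0.0172 nw 730 sat 8.0 val 46.0 bbox [484 231  95  80] z 0.0541
w [0.3647 0.1143] r 0.0268 ang 26.4 d 0.0122 nw 701 sat 189.0 val 214.0 bbox [212 307  80  70] z 0.0541
w [0.3639 0.0255] r 0.0225 ang -143.2 d 0.0143 nw 46 sat 188.0 val 183.0 bbox [336 329  79  52] z 0.0539
t 12.05 tcp [0.456  0.0789 0.2787] yaw -83.2 F [-0.   0.9 -0.1] w 0.0855 j7 -0.94
```

View pics/w4.png

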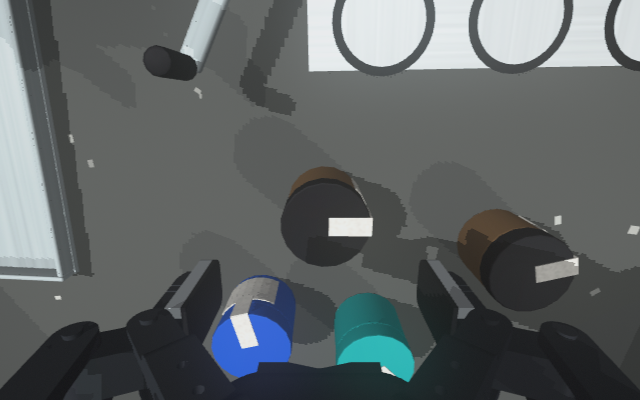

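```bash
cat > patch.py <<'E'
s=open('h.py').read()
s=s.replace("zmin=.047","zmin=.0515")
s=s.replace("        out.append((ctr,rad","""        if nw>15:
            (rc,(rw,rh),ra)=cv2.minAreaRect((P[white]*1000).astype(np.float32))
            if rw<rh: ra+=90
            ra=(ra-a+90)%180-90+a
            # inner end of the seal = lid centre
            L=max(rw,rh);ce2=np.array(rc)/1000-.014*np.array([np.cos(np.radians(ra)),np.sin(np.radians(ra))])
            print('   rect ang',round(ra,1),'size',round(L,1),round(min(rw,rh),1),'ctr from seal',ce2.round(4))
        out.append((ctr,rad""")
open('h.py','w').write(s)
E
python3 patch.py
python3 - <<'E'
from h import *
c=read_camera('wrist');jars(c,'w');rings(c,'w');st()
E
```

```text
rect ang -82.6 size 27.1 23.9 ctr from seal [0.4607 0.0737]
w [0.4558 0.0737] r 0.0273 ang -86.3 d 0.0146 nw 842 sat 7.0 val 53.0 bbox [281 182  92  85] z 0.0542
   rect ang -69.1 size 26.6 13.2 ctr from seal [ 0.4392 -0.0627]
w [ 0.4394 -0.0608] r 0.0276 ang -73.4 d 0.016 nw 720 sat 7.0 val 46.0 bbox [487 233  91  78] z 0.0542
   rect ang 18.7 size 28.6 12.8 ctr from seal [0.3609 0.115 ]
w [0.3633 0.1146] r 0.0257 ang 23.9 d 0.012 nw 635 sat 191.0 val 214.0 bbox [213 311  79  66] z 0.0542
t 12.1 tcp [0.4562 0.0786 0.2793] yaw -82.7 F [0.2 0.2 0.3] w 0.0857 j7 -0.94
```

send_rows(plan=[0,-0.004,-0.02,0,0,0,0,0,-0.004,-0.045,0,0,0,0,0,-0.004,-0.07,0,0,0,0,0,-0.004,-0.09,0,0,0,0,0,-0.004,-0.097,0,0,0,0,0,-0.004,-0.097,0,0,0,0,0,-0.004,-0.097,0,0,0,1,0,-0.004,-0.097,0,0,0,1,0,-0.004,-0.097,0,0,0,1,0,-0.004,-0.097,0,0,0,1], grip_force=40)

```text
time_s: 13.1
tcp_pos: [0.4559, 0.0737, 0.1837]
ee_rot: [-0.0, 0.998, 0.063, 0.001]
wrist_force: [0.3, 1.3, 6.2]
gripper_width: 0.0555
```

Run:
```python
from h import *
st()
c=read_camera('scene');cv2.imwrite('pics/s8.png',cv2.resize(c['image'][140:280,180:380],None,fx=4,fy=4));
```

```text
t 13.1 tcp [0.4559 0.0737 0.1837] yaw -82.7 F [0.3 1.3 6.2] w 0.0555 j7 -0.8
```

View pics/s8.png

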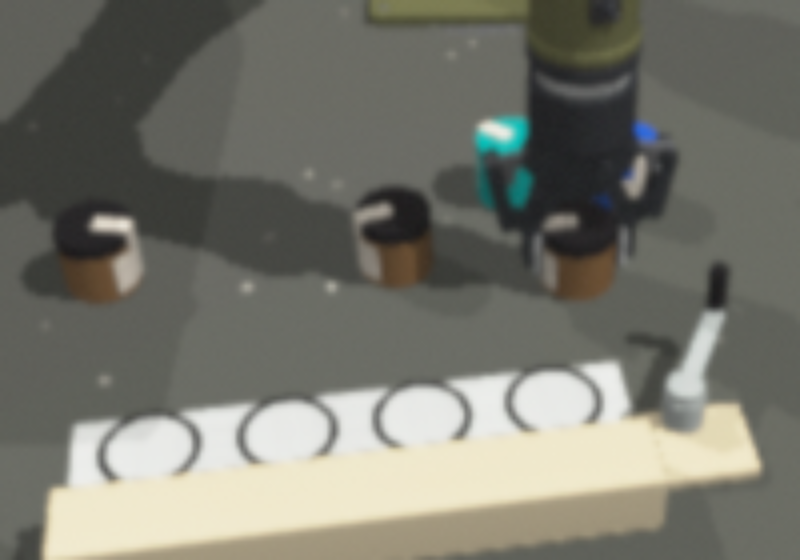

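send_rows(plan=[0,0,0.04,0,0,0,1,0,0,0.07,0,0,0,1,0.014,-0.011,0.07,0,0,0.14,1,0.028,-0.022,0.07,0,0,0.28,1,0.042,-0.033,0.07,0,0,0.42,1,0.056,-0.044,0.07,0,0,0.56,1,0.07,-0.055,0.07,0,0,0.7,1,0.084,-0.066,0.07,0,0,0.84,1,0.098,-0.077,0.07,0,0,0.98,1,0.112,-0.088,0.07,0,0,1.12,1])

```text
time_s: 14.15
tcp_pos: [0.5676, -0.0151, 0.2528]
ee_rot: [0.0, 0.81, 0.586, -0.0]
wrist_force: [-0.4, 0.2, -2.1]
gripper_width: 0.0553
```

send_rows(plan=[0.01,-0.008,0,0,0,0.14,1,0.02,-0.016,0,0,0,0.28,1,0.028,-0.023,0,0,0,0.42,1,0.028,-0.023,0,0,0,0.451,1,0.028,-0.023,-0.02,0,0,0.451,1,0.028,-0.023,-0.035,0,0,0.451,1,0.028,-0.023,-0.05,0,0,0.451,1,0.028,-0.023,-0.05,0,0,0.451,1,0.028,-0.023,-0.05,0,0,0.451,1,0.028,-0.023,-0.05,0,0,0.451,1])

```text
time_s: 15.15
tcp_pos: [0.5958, -0.0378, 0.2033]
ee_rot: [0.0, 0.661, 0.75, 0.0]
wrist_force: [0.4, -0.4, -3.1]
gripper_width: 0.0552
```

Run:
```python
from h import *
st()
c=read_camera('wrist');cv2.imwrite('pics/w5.png',c['image']);rings(c,'w');jars(c,'w',zmin=.06,zmax=.1)
```

```text
t 15.15 tcp [ 0.5958 -0.0378  0.2033] yaw 7.2 F [ 0.4 -0.4 -3.1] w 0.0552 j7 0.19
w ring [0.5826 0.051 ] 0.0277 0.0009
```

View pics/w5.png

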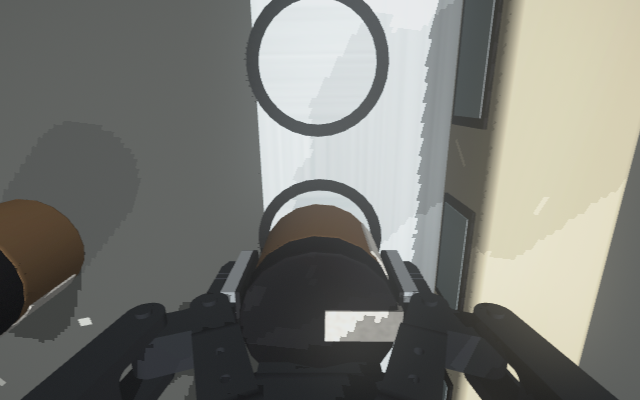

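send_rows(plan=[0,0.001,-0.006,0,0,0,1,0,0.001,-0.012,0,0,0,1,0,0.001,-0.0175,0,0,0,1,0,0.001,-0.0185,0,0,0,1,0,0.001,-0.0185,0,0,0,1,0,0.001,-0.0185,0,0,0,0.2,0,0.001,-0.0185,0,0,0,0.1,0,0.001,-0.0185,0,0,0,0.1,0,0.001,0.02,0,0,0,0.1,0,0.001,0.065,0,0,0,0.1])

```text
time_s: 16.2
tcp_pos: [0.5947, -0.0368, 0.2671]
ee_rot: [-0.002, 0.661, 0.75, -0.001]
wrist_force: [0.5, 0.2, 0.6]
gripper_width: 0.0764
```

Run:
```python
from h import *
st()
c=read_camera('wrist');cv2.imwrite('pics/w6.png',c['image']);rings(c,'w');jars(c,'w')
c=read_camera('scene');cv2.imwrite('pics/s9.png',cv2.resize(c['image'][140:280,180:380],None,fx=4,fy=4));jars(c,'s')
```

```text
t 16.2 tcp [ 0.5947 -0.0368  0.2671] yaw 7.2 F [0.5 0.2 0.6] w 0.0764 j7 0.18
w ring [ 0.6078 -0.1266] 0.0274 0.001
w ring [ 0.5946 -0.0392] 0.0289 0.001
w ring [0.5827 0.0512] 0.0277 0.0005
   rect ang 32.8 size 33.3 31.4 ctr from seal [ 0.5985 -0.0484]
w [ 0.5947 -0.0368] r 0.0273 ang 1.8 d 0.0151 nw 944 sat 10.0 val 68.0 bbox [275 187  97  89] z 0.0543
   rect ang -67.1 size 27.1 13.3 ctr from seal [ 0.4382 -0.0632]
w [ 0.4403 -0.061 ] r 0.0276 ang -77.4 d 0.0152 nw 856 sat 17.0 val 46.0 bbox [  7 194  97  90] z 0.0541
   rect ang 89.2 size 72.8 36.4 ctr from seal [-0.1532 -0.5863]
s [-0.1551 -0.5712] r 0.0266 ang 106.2 d 0.0009 nw 73 sat 18.0 val 180.0 bbox [151 100  17   5] z 0.0581
   rect ang -131.0 size 28.2 14.1 ctr from seal [0.3527 0.0259]
s [0.3543 0.0266] r 0.0271 ang -133.4 d 0.0161 nw 27 sat 215.0 val 198.0 bbox [299 169  18  11] z 0.0554
   rect ang 27.3 size 29.1 13.5 ctr from seal [0.3617 0.114 ]
s [0.361  0.1142] r 0.0264 ang 26.5 d 0.0147 nw 28 sat 188.0 val 223.0 bbox [328 170  17  11] z 0.0552
   rect ang 88.7 size 29.5 18.0 ctr from seal [ 0.4535 -0.2764]
s [ 0.4521 -0.2755] r 0.0271 ang 88.6 d 0.014 nw 44 sat 17.0 val 46.5 bbox [193 190  20  13] z 0.0554
   rect ang 2.2 size 29.6 15.3 ctr from seal [ 0.5945 -0.035 ]
s [ 0.599  -0.0367] r 0.0247 ang 7.4 d 0.0104 nw 54 sat 12.0 val 56.0 bbox [274 224  21  14] z 0.0555
```

View pics/w6.png

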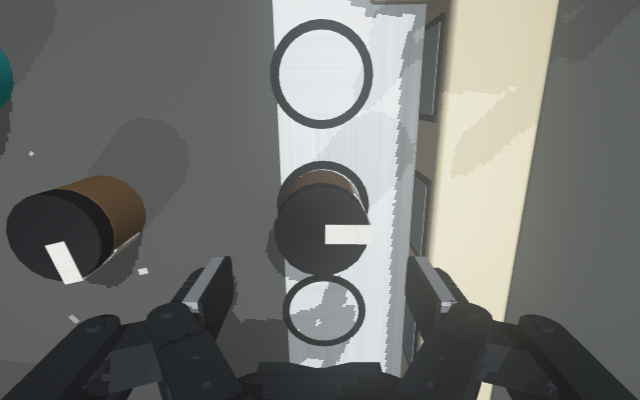

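View pics/s9.png

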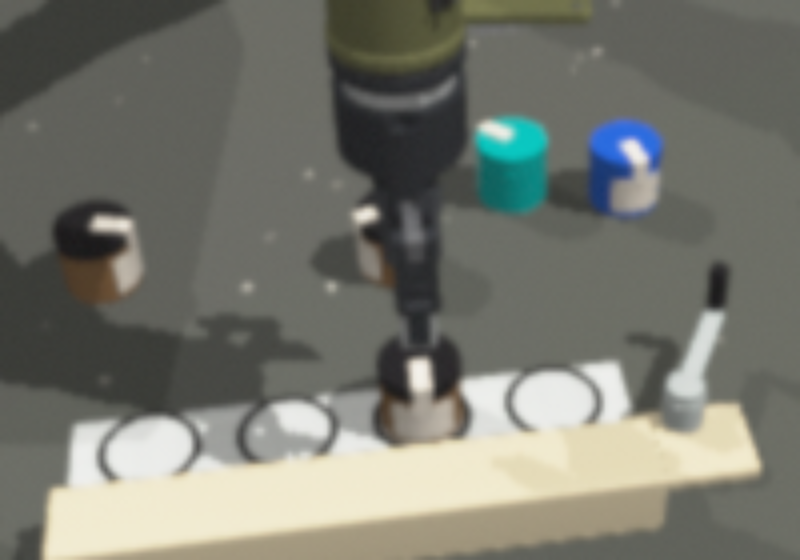

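```bash
python3 - <<'E'
s=open('h.py').read()
s=s.replace("white=(hsv[ys,xs,1]<70)&(hsv[ys,xs,2]>110)","white=(hsv[ys,xs,1]<70)&(hsv[ys,xs,2]>110)&(np.linalg.norm(P-ctr,axis=1)<.0255)")
open('h.py','w').write(s)
E
python3 - <<'E'
from h import *
c=read_camera('wrist');jars(c,'w');print(np.array(c['R'])[0])
t=read_camera('top');jars(t,'t')
E
```

```text
rect ang 7.0 size 24.0 12.2 ctr from seal [ 0.5942 -0.0376]
w [ 0.5948 -0.0368] r 0.0273 ang 3.8 d 0.013 nw 798 sat 10.0 val 68.0 bbox [266 182  94  87] z 0.0543
   rect ang -69.1 size 23.5 12.9 ctr from seal [ 0.4381 -0.0615]
w [ 0.4401 -0.0611] r 0.0276 ang -77.4 d 0.0135 nw 739 sat 17.0 val 46.0 bbox [  0 190  97  89] z 0.0541
[0.99189057 0.12652485 0.01202304]
   rect ang 91.4 size 24.9 11.0 ctr from seal [ 0.4543 -0.2756]
t [ 0.451 -0.274] r 0.0254 ang 77.1 d 0.0126 nw 41 sat 9.0 val 28.0 bbox [421 217  21  20] z 0.0558
   rect ang 20.5 size 22.1 11.8 ctr from seal [0.3599 0.1157]
t [0.3588 0.1179] r 0.0242 ang 10.8 d 0.0143 nw 38 sat 221.0 val 221.0 bbox [277 247  20  20] z 0.0563
```

send_rows(plan=[0,0,0.01,0,0,-0.1,0.1,-0.015,-0.002,0.01,0,0,-0.24,0,-0.035,-0.006,0.01,0,0,-0.38,0,-0.055,-0.009,0.01,0,0,-0.52,0,-0.075,-0.012,0.01,0,0,-0.66,0,-0.095,-0.015,0.01,0,0,-0.8,0,-0.115,-0.018,0.01,0,0,-0.94,0,-0.135,-0.021,0.01,0,0,-1.08,0,-0.155,-0.0245,0.01,0,0,-1.22,0,-0.155,-0.0245,0.01,0,0,-1.347,0])

```text
time_s: 17.4
tcp_pos: [0.4369, -0.0618, 0.2769]
ee_rot: [-0.001, 0.985, 0.17, -0.004]
wrist_force: [-0.0, 0.2, 0.6]
gripper_width: 0.0856
```

Run:
```python
from h import *
c=read_camera('wrist');cv2.imwrite('pics/w7.png',c['image']);jars(c,'w');st()
```

```text
rect ang -70.3 size 24.2 12.2 ctr from seal [ 0.4385 -0.0616]
w [ 0.4389 -0.0621] r 0.0273 ang -72.0 d 0.0132 nw 774 sat 7.0 val 69.0 bbox [276 176  92  86] z 0.0542
   rect ang 32.2 size 49.2 16.5 ctr from seal [0.3475 0.103 ]
w [0.3612 0.1061] r 0.024 ang 47.4 d 0.0139 nw 526 sat 194.0 val 240.0 bbox [  0 199  61  84] z 0.0542
   rect ang -205.5 size 13.3 6.0 ctr from seal [0.3626 0.0159]
w [0.3583 0.0302] r 0.0228 ang -137.7 d 0.0122 nw 128 sat 190.0 val 221.0 bbox [109 254  76  66] z 0.0541
   rect ang 81.5 size 30.4 12.4 ctr from seal [ 0.4509 -0.2749]
w [ 0.4473 -0.2688] r 0.023 ang 53.6 d 0.0097 nw 766 sat 4.0 val 61.0 bbox [589 269  51  73] z 0.0542
t 17.45 tcp [ 0.4386 -0.0615  0.2768] yaw -70.6 F [0.  0.6 0.2] w 0.0854 j7 -0.52
```

send_rows(plan=[0,0,-0.02,0,0,0,0,0,0,-0.045,0,0,0,0,0,0,-0.07,0,0,0,0,0,0,-0.088,0,0,0,0,0,0,-0.0935,0,0,0,0,0,0,-0.0935,0,0,0,0,0,0,-0.0935,0,0,0,1,0,0,-0.0935,0,0,0,1,0,0,-0.0935,0,0,0,1,0,0,-0.0935,0,0,0,1])

```text
time_s: 18.45
tcp_pos: [0.4467, -0.0619, 0.1887]
ee_rot: [-0.002, 0.985, 0.174, -0.004]
wrist_force: [-1.2, 1.5, 3.8]
gripper_width: 0.055
```

Run:
```python
from h import *
st()
```

```text
t 18.45 tcp [ 0.4467 -0.0619  0.1887] yaw -70.0 F [-1.2  1.5  3.8] w 0.055 j7 -0.19
```

send_rows(plan=[0,0,0.04,0,0,0,1,0,0,0.07,0,0,0,1,0.02,-0.007,0.07,0,0,0.14,1,0.04,-0.014,0.07,0,0,0.28,1,0.06,-0.021,0.07,0,0,0.42,1,0.08,-0.028,0.07,0,0,0.56,1,0.1,-0.035,0.07,0,0,0.7,1,0.12,-0.042,0.07,0,0,0.84,1,0.14,-0.05,0.07,0,0,0.98,1,0.163,-0.057,0.07,0,0,1.12,1])

```text
time_s: 19.45
tcp_pos: [0.6099, -0.1195, 0.2579]
ee_rot: [0.001, 0.74, 0.672, -0.005]
wrist_force: [-0.3, -0.1, -2.4]
gripper_width: 0.0553
```

send_rows(plan=[0,0,0,0,0,0.14,1,0,0,0,0,0,0.247,1,0,0,0,0,0,0.247,1,0,0,0,0,0,0.247,1,0,0,0,0,0,0.247,1,0,0,0,0,0,0.247,1,0,0,0,0,0,0.247,1,0,0,0,0,0,0.247,1,0,0,0,0,0,0.247,1,0,0,0,0,0,0.247,1])

```text
time_s: 20.45
tcp_pos: [0.6099, -0.1192, 0.2582]
ee_rot: [0.002, 0.654, 0.757, -0.004]
wrist_force: [0.1, -0.8, -2.5]
gripper_width: 0.0554
```

Run:
```python
from h import *
s=st();print(np.round(s['joint_positions'],2))
c=read_camera('wrist');cv2.imwrite('pics/w8.png',c['image']);rings(c,'w')
```

```text
t 20.45 tcp [ 0.6099 -0.1192  0.2582] yaw 8.4 F [ 0.1 -0.8 -2.5] w 0.0554 j7 0.52
[ 0.    0.89  0.21  1.7  -0.28  0.58  0.52]
```

View pics/w8.png

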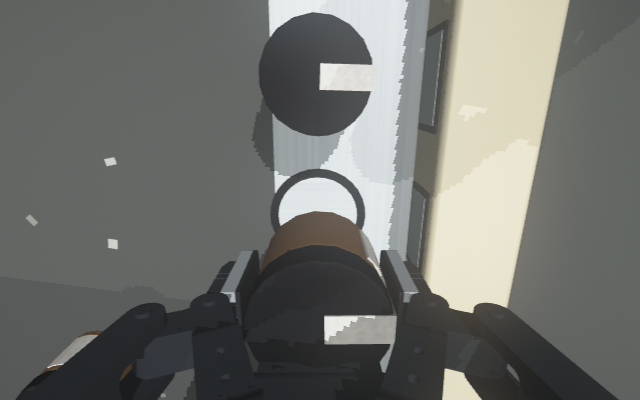

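Run:
```python
from h import *
s=st()
c=read_camera('wrist')
q=ray(c,[(324,330),(392,329.5)],s['tcp_pos'][2]-.1337);print(q, q[0]-s['tcp_pos'])
d=q[1]-q[0];print(np.degrees(np.arctan2(d[1],d[0])))
W=cloud(c);print(W[280:300:5,300:330:10].round(4))
g=c['image'].min(2)
m=(g>110);m[:300]=0;m[360:]=0;m[:,:318]=0;m[:,400:]=0
ys,xs=np.nonzero(m);k=cv2.minAreaRect(np.c_[xs,ys].astype(np.float32));print(k)
```

```text
t 20.5 tcp [ 0.6099 -0.1192  0.2582] yaw 8.4 F [-0.5 -0.1 -2.6] w 0.0552 j7 0.52
[[ 0.61103424 -0.12624841  0.12451292]
 [ 0.63527935 -0.1223712   0.12451292]] [ 0.00110902 -0.00703033 -0.1337    ]
9.085648474590098
[[[ 0.5998 -0.1078  0.1236]
  [ 0.6032 -0.1069  0.1243]
  [ 0.6067 -0.1067  0.1237]]

 [[ 0.6001 -0.1098  0.1236]
  [ 0.6035 -0.1091  0.1238]
  [ 0.607  -0.1092  0.1228]]

 [[ 0.6003 -0.1118  0.1234]
  [ 0.6038 -0.1111  0.1238]
  [ 0.6072 -0.1107  0.1236]]

 [[ 0.6006 -0.1133  0.1242]
  [ 0.604  -0.1128  0.1242]
  [ 0.6075 -0.1125  0.1239]]]
((359.19793701171875, 336.1453552246094), (72.15277099609375, 43.59135437011719), 2.602562189102173)
```

send_rows(plan=[-0.002,0,-0.02,0,0,0,1,-0.002,0,-0.04,0,0,0,1,-0.002,0,-0.055,0,0,0,1,-0.002,0,-0.064,0,0,0,1,-0.002,0,-0.068,0,0,0,1,-0.002,0,-0.068,0,0,0,1,-0.002,0,-0.0685,0,0,0,1,-0.002,0,-0.0685,0,0,0,0.1,-0.002,0,-0.0685,0,0,0,0.1,-0.002,0,-0.0685,0,0,0,0.1])

```text
time_s: 21.55
tcp_pos: [0.6083, -0.1193, 0.1904]
ee_rot: [0.002, 0.654, 0.757, -0.004]
wrist_force: [0.6, 0.3, 0.5]
gripper_width: 0.0768
```

send_rows(plan=[0,0,0.02,0,0,0,0.1,0,0,0.05,0,0,0,0.1,0,0,0.085,0,0,0,0.1,0,0,0.085,0,0,0,0.1,0,0,0.085,0,0,0,0.1,-0.02,-0.02,0.085,0,0,0.14,0,-0.04,-0.04,0.085,0,0,0.28,0,-0.06,-0.06,0.085,0,0,0.42,0,-0.08,-0.08,0.085,0,0,0.56,0,-0.1,-0.1,0.085,0,0,0.7,0])

```text
time_s: 22.55
tcp_pos: [0.5066, -0.2196, 0.2736]
ee_rot: [0.002, 0.352, 0.936, -0.003]
wrist_force: [0.5, -0.1, -0.2]
gripper_width: 0.0853
```

Run:
```python
from h import *
c=read_camera('wrist');cv2.imwrite('pics/w9.png',c['image']);rings(c,'w');jars(c,'w');st()
t=read_camera('top');cv2.imwrite('pics/t9.png',t['image']);jars(t,'t');rings(t,'t')
```

```text
w ring [ 0.6076 -0.1267] 0.0275 0.0006
   rect ang 81.4 size 25.5 12.6 ctr from seal [ 0.4503 -0.2774]
w [ 0.4504 -0.2761] r 0.0274 ang 81.6 d 0.0127 nw 866 sat 6.0 val 53.0 bbox [142 174  94  88] z 0.0543
   rect ang 9.4 size 22.5 12.6 ctr from seal [ 0.6065 -0.127 ]
w [ 0.6064 -0.127 ] r 0.0278 ang 9.7 d 0.0139 nw 664 sat 8.0 val 67.0 bbox [498 206  94  84] z 0.0545
   rect ang -267.0 size 39.4 8.6 ctr from seal [ 0.4428 -0.4418]
w [ 0.4618 -0.4267] r 0.0329 ang -177.2 d 0.0193 nw 470 sat 2.0 val 145.0 bbox [  0 312  73  76] z 0.0565
t 22.6 tcp [ 0.5022 -0.2245  0.2735] yaw 48.7 F [-3.9 -3.   0.6] w 0.0851 j7 1.15
   rect ang 10.9 size 23.1 13.3 ctr from seal [ 0.6086 -0.1262]
t [ 0.6085 -0.1239] r 0.0258 ang 3.1 d 0.0141 nw 37 sat 8.0 val 45.0 bbox [367 159  19  20] z 0.0562
   rect ang 1.5 size 20.1 13.9 ctr from seal [ 0.5958 -0.0339]
t [ 0.5957 -0.0336] r 0.0258 ang -2.6 d 0.0143 nw 39 sat 6.0 val 46.0 bbox [335 163  19  20] z 0.0562
   rect ang 20.4 size 22.1 11.8 ctr from seal [0.3599 0.1158]
t [0.3602 0.1162] r 0.0248 ang 18.6 d 0.0139 nw 40 sat 221.0 val 214.0 bbox [277 247  20  20] z 0.0561
   rect ang -125.4 size 22.3 11.2 ctr from seal [0.3533 0.028 ]
t [0.3526 0.0282] r 0.0254 ang -122.0 d 0.0138 nw 37 sat 255.0 val 176.0 bbox [310 250  20  21] z 0.0559
t ring [0.5842 0.0533] 0.027 0.0016
```

View pics/w9.png

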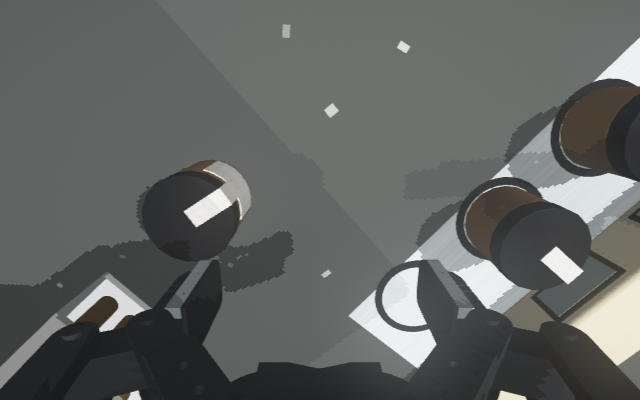

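View pics/t9.png

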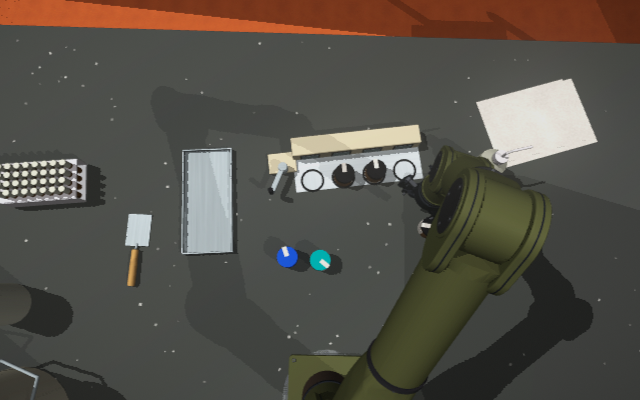

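Run:
```python
from h import *
st()
t=read_camera('scene');W=cloud(t);m=(W[...,2]>.03)&(W[...,2]<.11)&(W[...,1]>-.5)&(W[...,1]<-.32)&(W[...,0]>.3)&(W[...,0]<.55)
print(m.sum(),np.percentile(W[m],[1,50,99],axis=0).round(3))
```

```text
t 22.65 tcp [ 0.5039 -0.2231  0.2736] yaw 48.2 F [ 0.9 -0.6  0.1] w 0.0852 j7 1.15
1257 [[ 0.44  -0.498  0.031]
 [ 0.5   -0.429  0.076]
 [ 0.526 -0.39   0.098]]
```

send_rows(plan=[-0.013,-0.013,0,0,0,0.14,0,-0.027,-0.027,0,0,0,0.28,0,-0.04,-0.04,0,0,0,0.42,0,-0.0535,-0.054,0,0,0,0.56,0,-0.0535,-0.054,0,0,0,0.578,0,-0.0535,-0.054,0,0,0,0.578,0,-0.0535,-0.054,-0.02,0,0,0.578,0,-0.0535,-0.054,-0.03,0,0,0.578,0,-0.0535,-0.054,-0.03,0,0,0.578,0,-0.0535,-0.054,-0.03,0,0,0.578,0])

```text
time_s: 23.7
tcp_pos: [0.455, -0.2724, 0.2446]
ee_rot: [0.004, 0.073, 0.997, -0.002]
wrist_force: [-0.3, -1.4, -0.2]
gripper_width: 0.0855
```

Run:
```python
from h import *
c=read_camera('wrist');cv2.imwrite('pics/w10.png',c['image']);jars(c,'w');st()
```

```text
rect ang 81.8 size 24.2 11.7 ctr from seal [ 0.4501 -0.2778]
w [ 0.4492 -0.277 ] r 0.0274 ang 77.8 d 0.0132 nw 1039 sat 8.0 val 72.0 bbox [258 188 110 100] z 0.0544
   rect ang 91.0 size 48.4 45.8 ctr from seal [ 0.4591 -0.4268]
w [ 0.459  -0.4136] r 0.0259 ang 131.9 d 0.0067 nw 3618 sat 2.0 val 206.0 bbox [  0 246 125  90] z 0.0568
t 23.75 tcp [ 0.455  -0.2727  0.2449] yaw 81.6 F [ 0.  -1.   0.1] w 0.0859 j7 1.58
```

View pics/w10.png

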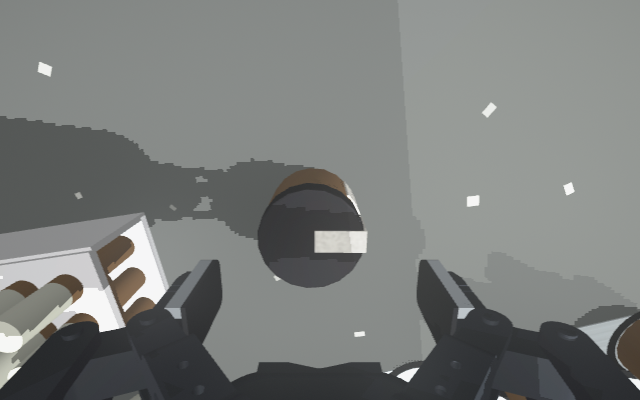

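send_rows(plan=[-0.0055,-0.0046,0,0,0,0,0,-0.0055,-0.0046,-0.015,0,0,0,0,-0.0055,-0.0046,-0.035,0,0,0,0,-0.0055,-0.0046,-0.055,0,0,0,0,-0.0055,-0.0046,-0.061,0,0,0,0,-0.0055,-0.0046,-0.061,0,0,0,0,-0.0055,-0.0046,-0.061,0,0,0,1,-0.0055,-0.0046,-0.061,0,0,0,1,-0.0055,-0.0046,-0.061,0,0,0,1,-0.0055,-0.0046,-0.061,0,0,0,1])

```text
time_s: 24.75
tcp_pos: [0.4492, -0.278, 0.1849]
ee_rot: [0.005, 0.073, 0.997, -0.003]
wrist_force: [-1.2, 0.6, 5.8]
gripper_width: 0.055
```

Run:
```python
from h import *
st()
```

```text
t 24.75 tcp [ 0.4492 -0.278   0.1849] yaw 81.6 F [-1.2  0.6  5.8] w 0.055 j7 1.57
```

send_rows(plan=[0,0,0.04,0,0,0,1,0,0,0.07,0,0,0,1,0.02,0.0075,0.07,0,0,-0.14,1,0.04,0.015,0.07,0,0,-0.28,1,0.06,0.0225,0.07,0,0,-0.42,1,0.08,0.03,0.07,0,0,-0.56,1,0.1,0.0375,0.07,0,0,-0.7,1,0.12,0.045,0.07,0,0,-0.84,1,0.14,0.0525,0.07,0,0,-0.98,1,0.16,0.058,0.07,0,0,-1.12,1])

```text
time_s: 25.75
tcp_pos: [0.6095, -0.2189, 0.2538]
ee_rot: [0.002, 0.594, 0.805, -0.004]
wrist_force: [-0.5, 0.6, -2.2]
gripper_width: 0.0556
```

send_rows(plan=[0.0113,0.0045,0,0,0,-0.14,1,0.0113,0.0045,0,0,0,-0.168,1,0.0113,0.0045,0,0,0,-0.168,1,0.0113,0.0045,0,0,0,-0.168,1,0.0113,0.0045,0,0,0,-0.168,1,0.0113,0.0045,-0.02,0,0,-0.168,1,0.0113,0.0045,-0.04,0,0,-0.168,1,0.0113,0.0045,-0.04,0,0,-0.168,1,0.0113,0.0045,-0.04,0,0,-0.168,1,0.0113,0.0045,-0.04,0,0,-0.168,1])

```text
time_s: 26.75
tcp_pos: [0.6205, -0.2159, 0.2148]
ee_rot: [0.003, 0.657, 0.753, -0.004]
wrist_force: [-0.7, -0.3, -3.1]
gripper_width: 0.0549
```

Run:
```python
from h import *
s=st()
c=read_camera('wrist');cv2.imwrite('pics/w11.png',c['image'])
print(proj(c,[s['tcp_pos']+np.array([0,0,-.1299])]))
```

```text
t 26.75 tcp [ 0.6205 -0.2159  0.2148] yaw 7.8 F [-0.7 -0.3 -3.1] w 0.0549 j7 0.62
[[323.43942855 319.53179462]]
```

View pics/w11.png

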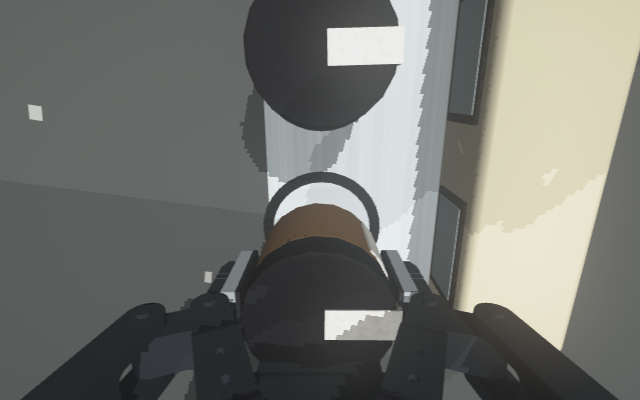

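send_rows(plan=[0,0.002,-0.01,0,0,0,1,0,0.002,-0.02,0,0,0,1,0,0.002,-0.027,0,0,0,1,0,0.002,-0.0288,0,0,0,1,0,0.002,-0.0288,0,0,0,1,0,0.002,-0.0288,0,0,0,0.1,0,0.002,-0.0288,0,0,0,0.1,0,0.002,-0.0288,0,0,0,0.1,0,0.002,0.01,0,0,0,0.1,0,0.002,0.055,0,0,0,0.1])

```text
time_s: 27.8
tcp_pos: [0.6194, -0.213, 0.2675]
ee_rot: [-0.0, 0.657, 0.754, -0.005]
wrist_force: [1.2, -1.4, 0.7]
gripper_width: 0.0767
```

Run:
```python
from h import *
s=st()
c=read_camera('wrist');cv2.imwrite('pics/w12.png',c['image']);jars(c,'w');rings(c,'w')
```

```text
t 27.8 tcp [ 0.6194 -0.213   0.2675] yaw 7.8 F [ 1.2 -1.4  0.7] w 0.0767 j7 0.61
   rect ang 9.7 size 23.8 12.2 ctr from seal [ 0.6074 -0.1271]
w [ 0.6081 -0.1271] r 0.0272 ang 9.9 d 0.0133 nw 1232 sat 11.0 val 70.0 bbox [271   9 112 117] z 0.0543
   rect ang 8.0 size 24.4 11.9 ctr from seal [ 0.618  -0.2155]
w [ 0.6185 -0.2142] r 0.0273 ang 4.1 d 0.0134 nw 792 sat 9.0 val 66.0 bbox [275 186  97  89] z 0.0543
```

View pics/w12.png

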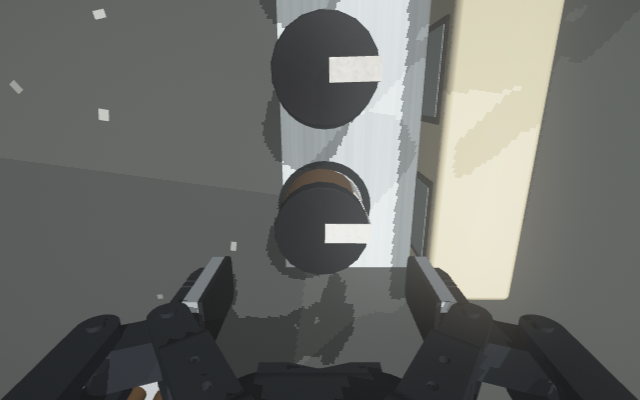

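send_rows(plan=[0,0,0.045,0,0,0,0.1,0,0.02,0.08,0,0,0,0.5,-0.012,0.06,0.09,0,0,0.13,1,-0.024,0.1,0.09,0,0,0.26,1,-0.036,0.14,0.09,0,0,0.39,1,-0.048,0.18,0.09,0,0,0.52,1,-0.06,0.22,0.09,0,0,0.65,1,-0.072,0.26,0.09,0,0,0.78,1,-0.084,0.3,0.09,0,0,0.91,1,-0.0965,0.336,0.09,0,0,1.04,1])

```text
time_s: 28.85
tcp_pos: [0.5232, 0.1247, 0.3588]
ee_rot: [0.004, 0.193, 0.981, -0.002]
wrist_force: [-0.5, 0.6, -0.0]
gripper_width: 0.0002
```

Run:
```python
from h import *
s=st()
c=read_camera('scene');cv2.imwrite('pics/s12.png',cv2.resize(c['image'][140:280,180:380],None,fx=4,fy=4));jars(c,'s')
c=read_camera('top');cv2.imwrite('pics/t12.png',c['image']);jars(c,'t');rings(c,'t')
st()
```

```text
t 28.85 tcp [0.5232 0.1247 0.3588] yaw 67.7 F [-0.5  0.6 -0. ] w 0.0002 j7 0.85
   rect ang -145.3 size 50.1 24.4 ctr from seal [0.2554 0.8274]
s [0.2368 0.829 ] r 0.0244 ang -59.2 d 0.0108 nw 45 sat 31.0 val 121.0 bbox [533 146  19  11] z 0.058
   rect ang -131.0 size 19.9 14.0 ctr from seal [0.3539 0.0273]
s [0.3531 0.028 ] r 0.026 ang -125.7 d 0.014 nw 20 sat 213.5 val 196.0 bbox [299 169  18  11] z 0.0555
   rect ang 12.9 size 23.4 13.4 ctr from seal [0.3579 0.1165]
s [0.3603 0.1158] r 0.026 ang 18.8 d 0.0123 nw 23 sat 186.0 val 221.0 bbox [328 170  17  11] z 0.0551
   rect ang 2.2 size 26.1 15.3 ctr from seal [ 0.5927 -0.0351]
s [ 0.5962 -0.0368] r 0.027 ang 6.4 d 0.0114 nw 47 sat 12.0 val 48.5 bbox [274 222  21  16] z 0.0552
   rect ang 5.6 size 25.9 12.7 ctr from seal [ 0.6051 -0.1257]
s [ 0.6091 -0.1258] r 0.027 ang 8.6 d 0.0107 nw 45 sat 13.0 val 49.0 bbox [239 226  22  17] z 0.0555
   rect ang 10.2 size 26.7 14.8 ctr from seal [ 0.6168 -0.2145]
s [ 0.62   -0.2138] r 0.0275 ang 5.6 d 0.0108 nw 49 sat 14.0 val 49.0 bbox [203 230  23  17] z 0.0553
   rect ang 1.5 size 20.3 13.
[... 181 characters left out ...]
[0.5588 0.7029]
t [0.57   0.7133] r 0.0306 ang -58.3 d 0.0037 nw 95 sat 7.0 val 149.0 bbox [ 67 159  10  33] z 0.0591
   rect ang 54.6 size 29.0 20.5 ctr from seal [ 0.6163 -0.1309]
t [ 0.6085 -0.1214] r 0.0255 ang -3.1 d 0.0142 nw 42 sat 11.0 val 47.0 bbox [366 159  20  20] z 0.0558
   rect ang 1.5 size 20.1 13.9 ctr from seal [ 0.5958 -0.0339]
t [ 0.596  -0.0344] r 0.0255 ang -0.0 d 0.0138 nw 40 sat 11.0 val 47.0 bbox [334 163  20  20] z 0.0559
   rect ang 177.5 size 48.1 22.1 ctr from seal [ 0.5087 -0.3997]
t [ 0.4944 -0.3994] r 0.0221 ang 94.8 d 0.0029 nw 111 sat 5.0 val 210.0 bbox [472 201   9  23] z 0.0577
t 28.95 tcp [0.5219 0.1291 0.3587] yaw 68.1 F [-0.2  0.8 -0.1] w -0.0001 j7 0.85
```

View pics/s12.png

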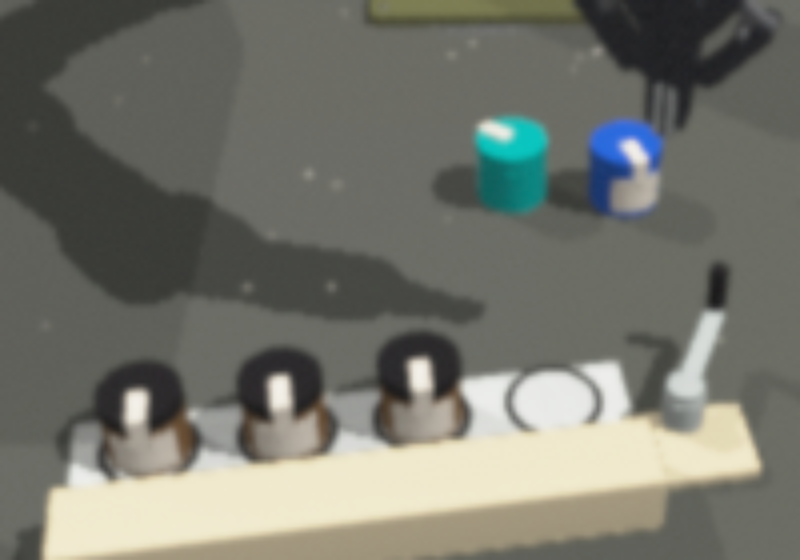

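View pics/t12.png

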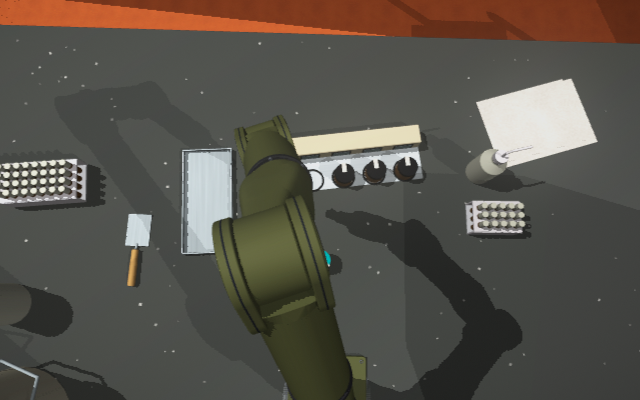

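Both views show the three jars standing in their rings with the seals facing the housing. Place3 is empty and the lever is at rest. Next is the second reading.

send_rows(plan=[0,0,-0.04,0,0,0,1,0,0,-0.08,0,0,0,1,0,0,-0.12,0,0,0,1,0,0,-0.133,0,0,0,1,0,0,-0.133,0,0,0,1,0,0,-0.133,0,0,0,1,0,0,-0.133,0,0,0,1,0,0,-0.133,0,0,0,1,0,0,-0.133,0,0,0,1,0,0,-0.133,0,0,0,1])

```text
time_s: 29.95
tcp_pos: [0.5239, 0.1227, 0.2263]
ee_rot: [0.004, 0.196, 0.981, -0.003]
wrist_force: [-0.3, 0.1, -0.1]
gripper_width: 0.0001
```

send_rows(plan=[0.003,0.01,0,0,0,0,1,0.008,0.024,0,0,0,0,1,0.0117,0.0396,0,0,0,-0.1,1,0.0146,0.0468,0,0,0,-0.22,1,0.0181,0.0536,0,0,0,-0.34,1,0.0224,0.0601,0,0,0,-0.46,1,0.0272,0.0661,0,0,0,-0.58,1,0.0326,0.0716,0,0,0,-0.7,1,0.0386,0.0766,0,0,0,-0.8,1,0.045,0.0809,0,0,0,-0.9,1])

```text
time_s: 30.95
tcp_pos: [0.5673, 0.2061, 0.2252]
ee_rot: [-0.0, 0.604, 0.797, -0.005]
wrist_force: [-5.1, -0.7, 2.2]
gripper_width: 0.0002
```

send_rows(plan=[0,0,0,0,0,0,1,0,0,0,0,0,0,1,0.0035,0.002,0,0,0,-0.05,1,0.007,0.0037,0,0,0,-0.1,1,0.0105,0.005,0,0,0,-0.1,1,0.014,0.006,0,0,0,-0.1,1,0.0175,0.007,0,0,0,-0.1,1,0.0175,0.007,0,0,0,-0.1,1,0.0175,0.007,0,0,0,-0.1,1,0.0175,0.007,0,0,0,-0.1,1])

```text
time_s: 31.95
tcp_pos: [0.5802, 0.2104, 0.2247]
ee_rot: [-0.005, 0.641, 0.767, -0.011]
wrist_force: [-17.3, -1.3, 12.1]
gripper_width: 0.0
```

Run:
```python
from h import *
s=st()
d=s['tcp_pos'][:2]-np.array([.609,.138]);p=np.radians(158.5-57.3);r=np.array([np.cos(p),np.sin(p)]);t=np.array([r[1],-r[0]]);print(d@r,d@t, np.array(s['wrist_force'])[:2]@np.c_[r,t])
c=read_camera('scene');cv2.imwrite('pics/s13.png',cv2.resize(c['image'][140:280,180:400],None,fx=3.6,fy=3.6))
```

```text
t 31.95 tcp [0.5802 0.2104 0.2247] yaw 10.3 F [-17.3  -1.3  12.1] w 0.0 j7 0.13
0.07660698809186207 -0.014178471613907206 [  2.04869441 -17.26310483]
```

View pics/s13.png

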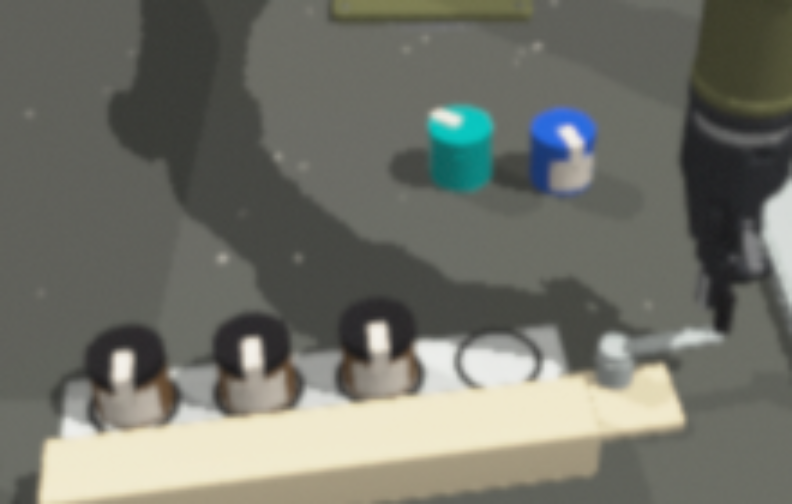

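send_rows(plan=[0,0,0.045,0,0,0,1,0,0,0.09,0,0,0,1,0,0,0.11,0,0,0,1,0,-0.02,0.11,0,0,0,1,0.002,-0.06,0.11,0,0,0,0.5,0.004,-0.1,0.11,0,0,0,0,0.006,-0.14,0.11,0,0,0,0,0.008,-0.18,0.11,0,0,0,0,0.009,-0.215,0.11,0,0,-0.02,0,0.01,-0.248,0.11,0,0,-0.035,0])

```text
time_s: 33.0
tcp_pos: [0.5967, -0.0398, 0.3362]
ee_rot: [0.003, 0.656, 0.755, -0.004]
wrist_force: [0.1, 0.2, -0.5]
gripper_width: 0.085
```

Run:
```python
from h import *
c=read_camera('wrist');cv2.imwrite('pics/w14.png',c['image']);jars(c,'w');st()
c=read_camera('scene');cv2.imwrite('pics/s14.png',cv2.resize(c['image'][140:280,180:400],None,fx=3.6,fy=3.6))
```

```text
rect ang 8.2 size 24.0 12.1 ctr from seal [ 0.5944 -0.0379]
w [ 0.5948 -0.037 ] r 0.0272 ang 4.3 d 0.013 nw 483 sat 11.0 val 70.0 bbox [284 157  73  68] z 0.0543
   rect ang 8.2 size 24.8 11.7 ctr from seal [ 0.6076 -0.126 ]
w [ 0.6085 -0.1254] r 0.0274 ang 4.5 d 0.0133 nw 347 sat 8.0 val 58.0 bbox [288 263  66  58] z 0.0543
t 33.05 tcp [ 0.5963 -0.0471  0.3367] yaw 7.6 F [ 0.4 -6.3  1.1] w 0.0855 j7 0.43
```

View pics/w14.png

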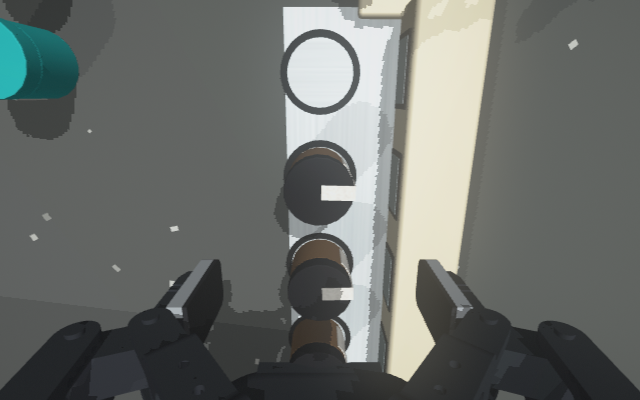

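View pics/s14.png

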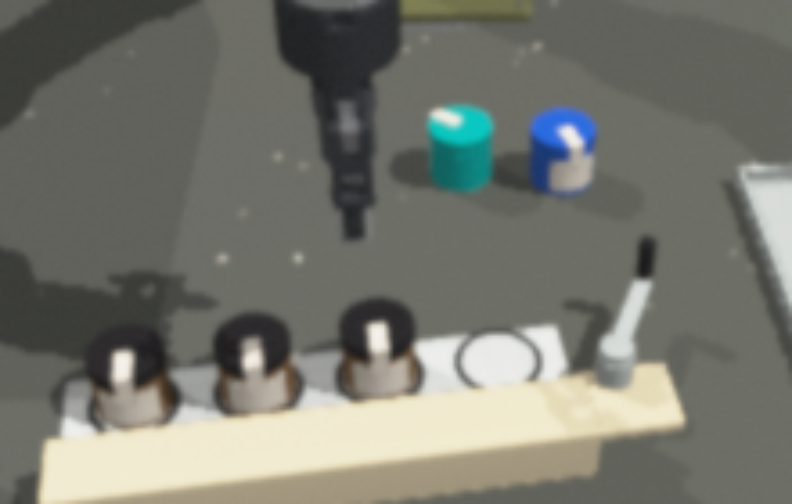

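send_rows(plan=[0,0,-0.03,0,0,0,0,0,0,-0.06,0,0,0,0,0,0,-0.08,0,0,0,0,0,0,-0.08,0,0,0,0,0,0,-0.08,0,0,0,0,0,0,-0.08,0,0,0,0,0,0,-0.08,0,0,0,0,0,0,-0.08,0,0,0,0,0,0,-0.08,0,0,0,0,0,0,-0.08,0,0,0,0])

```text
time_s: 34.1
tcp_pos: [0.5963, -0.0374, 0.256]
ee_rot: [0.002, 0.655, 0.755, -0.004]
wrist_force: [-0.4, 0.4, 0.6]
gripper_width: 0.0854
```

Run:
```python
from h import *
c=read_camera('wrist');jars(c,'w');st()
```

```text
rect ang 8.2 size 24.1 12.5 ctr from seal [ 0.5942 -0.0379]
w [ 0.5946 -0.0368] r 0.0273 ang 3.7 d 0.0132 nw 923 sat 9.0 val 64.0 bbox [270 187 102  94] z 0.0543
t 34.15 tcp [ 0.5963 -0.0374  0.2559] yaw 8.1 F [-1.  -0.  -0.5] w 0.0853 j7 0.46
```

Well centred; descending and gripping.

send_rows(plan=[-0.001,0,-0.02,0,0,0,0,-0.001,0,-0.045,0,0,0,0,-0.001,0,-0.064,0,0,0,0,-0.001,0,-0.07,0,0,0,0,-0.001,0,-0.07,0,0,0,0,-0.001,0,-0.07,0,0,0,1,-0.001,0,-0.07,0,0,0,1,-0.001,0,-0.07,0,0,0,1,-0.001,0,-0.07,0,0,0,1,-0.001,0,-0.07,0,0,0,1])

```text
time_s: 35.15
tcp_pos: [0.5958, -0.0375, 0.187]
ee_rot: [0.003, 0.656, 0.755, -0.004]
wrist_force: [-0.7, 0.2, 7.0]
gripper_width: 0.0551
```

send_rows(plan=[0,0,0.04,0,0,0,1,0,0,0.085,0,0,0,1,0,0.02,0.12,0,0,0.1,1,0,0.065,0.12,0,0,0.24,1,0,0.11,0.12,0,0,0.38,1,0,0.155,0.12,0,0,0.52,1,0.001,0.2,0.12,0,0,0.66,1,0.002,0.245,0.12,0,0,0.8,1,0.003,0.29,0.12,0,0,0.94,1,0.004,0.335,0.12,0,0,1.08,1])

```text
time_s: 36.15
tcp_pos: [0.5985, 0.2993, 0.3055]
ee_rot: [0.003, 0.171, 0.985, -0.003]
wrist_force: [1.3, 1.0, -2.7]
gripper_width: 0.0551
```

send_rows(plan=[0.001,0.035,0,0,0,0.14,1,0.001,0.058,0,0,0,0.28,1,0.001,0.058,-0.02,0,0,0.42,1,0.001,0.058,-0.05,0,0,0.42,1,0.001,0.058,-0.08,0,0,0.42,1,0.001,0.058,-0.08,0,0,0.42,1,0.001,0.058,-0.08,0,0,0.42,1,0.001,0.058,-0.08,0,0,0.42,1,0.001,0.058,-0.08,0,0,0.42,1,0.001,0.058,-0.08,0,0,0.42,1])

```text
time_s: 37.15
tcp_pos: [0.6007, 0.3559, 0.2272]
ee_rot: [0.005, -0.035, 0.999, -0.001]
wrist_force: [-0.2, -0.5, -1.5]
gripper_width: 0.0553
```

Run:
```python
from h import *
st()
c=read_camera('wrist');cv2.imwrite('pics/w15.png',c['image'])
W=cloud(c);z=W[...,2];m=(z>.013)&(z<.022);m[260:]=0;ys,xs=np.nonzero(m);print(m.sum(),np.percentile(W[m],[1,50,99],axis=0).round(3))
c=read_camera('top');jars(c,'t')
```

```text
t 37.15 tcp [0.6007 0.3559 0.2272] yaw 94.0 F [-0.2 -0.5 -1.5] w 0.0553 j7 0.99
5024 [[0.48  0.277 0.013]
 [0.539 0.411 0.017]
 [0.619 0.423 0.019]]
   rect ang 1.5 size 20.3 13.9 ctr from seal [ 0.6178 -0.2128]
t [ 0.6191 -0.2126] r 0.0263 ang 3.3 d 0.0131 nw 38 sat 6.0 val 45.0 bbox [398 156  20  20] z 0.0558
   rect ang 10.9 size 24.0 13.3 ctr from seal [ 0.609  -0.1261]
t [ 0.6092 -0.1226] r 0.0253 ang -2.1 d 0.0138 nw 42 sat 6.0 val 50.0 bbox [367 159  19  20] z 0.056
   rect ang 20.4 size 23.0 11.8 ctr from seal [0.3603 0.1159]
t [0.3607 0.1165] r 0.0257 ang 18.2 d 0.0138 nw 42 sat 223.0 val 223.5 bbox [277 247  20  21] z 0.056
   rect ang -133.5 size 20.7 11.3 ctr from seal [0.3554 0.0268]
t [0.3535 0.0284] r 0.0257 ang -124.5 d 0.0138 nw 36 sat 255.0 val 185.0 bbox [310 250  20  20] z 0.056
```

View pics/w15.png

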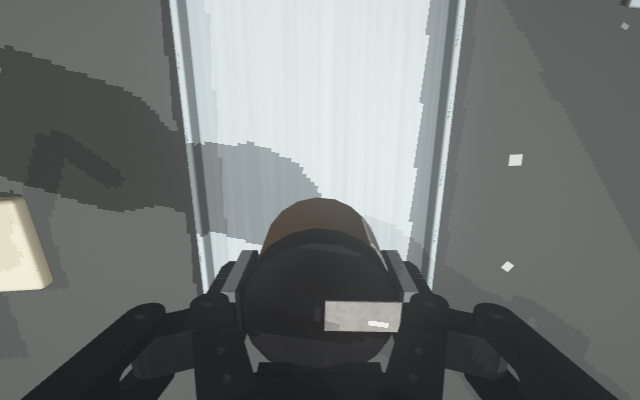

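send_rows(plan=[0,0,-0.012,0,0,0,1,0,0,-0.024,0,0,0,1,0,0,-0.033,0,0,0,1,0,0,-0.0372,0,0,0,1,0,0,-0.0372,0,0,0,1,0,0,-0.0372,0,0,0,0.1,0,0,-0.0372,0,0,0,0.1,0,0,-0.0372,0,0,0,0.1,0,0,0.005,0,0,0,0.1,0,0,0.05,0,0,0,0.1])

```text
time_s: 38.25
tcp_pos: [0.5995, 0.3552, 0.2741]
ee_rot: [0.002, -0.035, 0.999, -0.003]
wrist_force: [1.2, 0.4, -0.2]
gripper_width: 0.0765
```

send_rows(plan=[0,0,0.03,0,0,0,0.1,0,-0.035,0.05,0,0,-0.1,0,0,-0.083,0.05,0,0,-0.24,0,0.002,-0.131,0.05,0,0,-0.38,0,0.003,-0.179,0.05,0,0,-0.52,0,0.004,-0.227,0.05,0,0,-0.66,0,0.005,-0.275,0.05,0,0,-0.8,0,0.006,-0.323,0.05,0,0,-0.94,0,0.007,-0.371,0.05,0,0,-1.08,0,0.007,-0.415,0.05,0,0,-1.22,0])

```text
time_s: 39.25
tcp_pos: [0.6072, -0.0619, 0.3255]
ee_rot: [0.003, 0.546, 0.837, -0.004]
wrist_force: [1.0, 0.4, -0.0]
gripper_width: 0.0854
```

send_rows(plan=[0,-0.03,0,0,0,-0.14,0,0,-0.066,0,0,0,-0.28,0,0,-0.066,-0.03,0,0,-0.28,0,0,-0.066,-0.06,0,0,-0.28,0,0,-0.066,-0.07,0,0,-0.28,0,0,-0.066,-0.07,0,0,-0.28,0,0,-0.066,-0.07,0,0,-0.28,0,0,-0.066,-0.07,0,0,-0.28,0,0,-0.066,-0.07,0,0,-0.28,0,0,-0.066,-0.07,0,0,-0.28,0])

```text
time_s: 40.25
tcp_pos: [0.6075, -0.1254, 0.2566]
ee_rot: [0.002, 0.655, 0.755, -0.004]
wrist_force: [-0.6, -0.0, -0.0]
gripper_width: 0.0853
```

Run:
```python
from h import *
c=read_camera('wrist');jars(c,'w');st()
c=read_camera('scene');cv2.imwrite('pics/s16.png',c['image'])
```

```text
rect ang 10.2 size 24.3 12.4 ctr from seal [ 0.6075 -0.1272]
w [ 0.6081 -0.126 ] r 0.0274 ang 6.1 d 0.0132 nw 914 sat 7.0 val 65.0 bbox [273 190 102  93] z 0.0543
t 40.3 tcp [ 0.6074 -0.1254  0.2564] yaw 8.1 F [ 0.9  0.2 -0.8] w 0.0854 j7 0.57
```

View pics/s16.png

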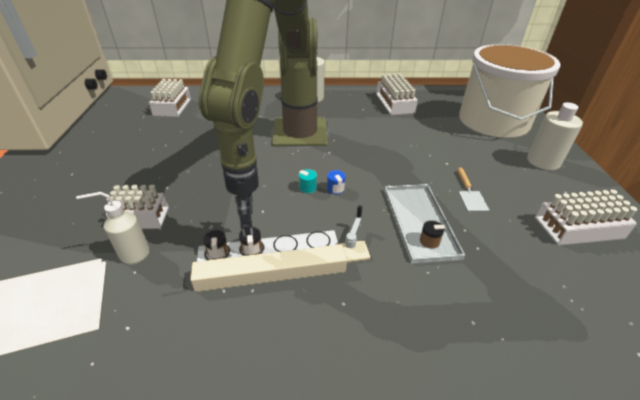

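The first jar stands in the tray at (431,234), and the gripper is centred over the second.

send_rows(plan=[0,0,-0.02,0,0,0,0,0,0,-0.045,0,0,0,0,0,0,-0.064,0,0,0,0,0,0,-0.07,0,0,0,0,0,0,-0.07,0,0,0,0,0,0,-0.07,0,0,0,1,0,0,-0.07,0,0,0,1,0,0,-0.07,0,0,0,1,0,0,-0.07,0,0,0,1,0,0,-0.07,0,0,0,1])

```text
time_s: 41.35
tcp_pos: [0.6079, -0.1256, 0.1871]
ee_rot: [0.003, 0.656, 0.755, -0.004]
wrist_force: [0.1, -0.2, 6.3]
gripper_width: 0.0557
```

send_rows(plan=[0,0,0.04,0,0,0,1,0,0,0.085,0,0,0,1,0,0.02,0.12,0,0,0.1,1,-0.007,0.065,0.12,0,0,0.24,1,-0.015,0.11,0.12,0,0,0.38,1,-0.022,0.155,0.12,0,0,0.52,1,-0.03,0.2,0.12,0,0,0.66,1,-0.038,0.245,0.12,0,0,0.8,1,-0.046,0.29,0.12,0,0,0.94,1,-0.054,0.335,0.12,0,0,1.08,1])

```text
time_s: 42.35
tcp_pos: [0.5523, 0.2112, 0.3056]
ee_rot: [0.003, 0.171, 0.985, -0.003]
wrist_force: [0.6, 0.1, -2.6]
gripper_width: 0.0554
```

send_rows(plan=[-0.01,0.045,0,0,0,0.14,1,-0.022,0.09,0,0,0,0.28,1,-0.032,0.13,0,0,0,0.42,1,-0.038,0.1406,-0.02,0,0,0.42,1,-0.038,0.1406,-0.05,0,0,0.42,1,-0.038,0.1406,-0.08,0,0,0.42,1,-0.038,0.1406,-0.08,0,0,0.42,1,-0.038,0.1406,-0.08,0,0,0.42,1,-0.038,0.1406,-0.08,0,0,0.42,1,-0.038,0.1406,-0.08,0,0,0.42,1])

```text
time_s: 43.35
tcp_pos: [0.5159, 0.3504, 0.2275]
ee_rot: [0.005, -0.035, 0.999, -0.001]
wrist_force: [-0.4, 0.3, -3.0]
gripper_width: 0.0554
```

Run:
```python
from h import *
st()
c=read_camera('wrist');cv2.imwrite('pics/w17.png',c['image'])
```

```text
t 43.35 tcp [0.5159 0.3504 0.2275] yaw 94.0 F [-0.4  0.3 -3. ] w 0.0554 j7 0.92
```

View pics/w17.png

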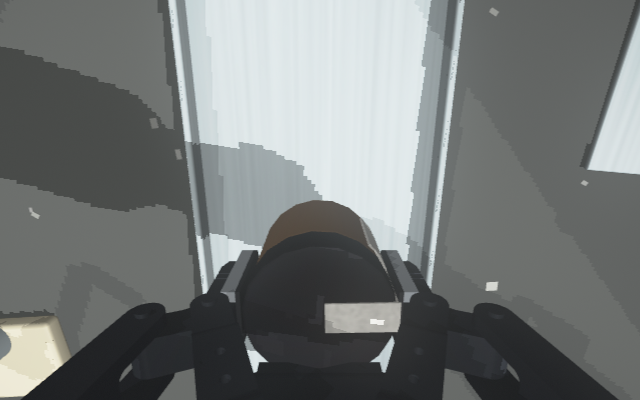

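The jar is centred between the tray walls, which sit at about columns 195 and 440. I'll lower it, release, and go back for the last jar.

send_rows(plan=[0,0,-0.012,0,0,0,1,0,0,-0.024,0,0,0,1,0,0,-0.033,0,0,0,1,0,0,-0.0374,0,0,0,1,0,0,-0.0374,0,0,0,1,0,0,-0.0374,0,0,0,0.1,0,0,-0.0374,0,0,0,0.1,0,0,-0.0374,0,0,0,0.1,0,0,0.005,0,0,0,0.1,0,0,0.05,0,0,0,0.1])

```text
time_s: 44.4
tcp_pos: [0.5146, 0.3498, 0.2744]
ee_rot: [0.002, -0.035, 0.999, -0.003]
wrist_force: [1.3, 1.7, 0.1]
gripper_width: 0.0769
```

send_rows(plan=[0,0,0.03,0,0,0,0.1,0.008,-0.035,0.05,0,0,-0.1,0,0.016,-0.081,0.05,0,0,-0.24,0,0.025,-0.127,0.05,0,0,-0.38,0,0.034,-0.173,0.05,0,0,-0.52,0,0.043,-0.219,0.05,0,0,-0.66,0,0.052,-0.265,0.05,0,0,-0.8,0,0.061,-0.311,0.05,0,0,-0.94,0,0.07,-0.357,0.05,0,0,-1.08,0,0.079,-0.403,0.05,0,0,-1.22,0])

```text
time_s: 45.4
tcp_pos: [0.5944, -0.0546, 0.3253]
ee_rot: [0.002, 0.546, 0.838, -0.004]
wrist_force: [1.0, -0.4, 0.3]
gripper_width: 0.0856
```

send_rows(plan=[0.009,-0.045,0,0,0,-0.14,0,0.018,-0.09,0,0,0,-0.28,0,0.024,-0.135,0,0,0,-0.28,0,0.024,-0.163,0,0,0,-0.28,0,0.024,-0.163,-0.03,0,0,-0.28,0,0.024,-0.163,-0.06,0,0,-0.28,0,0.024,-0.163,-0.07,0,0,-0.28,0,0.024,-0.163,-0.07,0,0,-0.28,0,0.024,-0.163,-0.07,0,0,-0.28,0,0.024,-0.163,-0.07,0,0,-0.28,0])

```text
time_s: 46.4
tcp_pos: [0.6189, -0.216, 0.2573]
ee_rot: [0.003, 0.655, 0.755, -0.004]
wrist_force: [-0.1, 0.6, 0.8]
gripper_width: 0.0855
```

Run:
```python
from h import *
c=read_camera('wrist');cv2.imwrite('pics/w18.png',c['image']);jars(c,'w');st()
c=read_camera('scene');cv2.imwrite('pics/s18.png',c['image'])
```

```text
rect ang 8.2 size 23.8 11.9 ctr from seal [ 0.618  -0.2151]
w [ 0.6185 -0.2142] r 0.0273 ang 5.1 d 0.0132 nw 910 sat 9.0 val 63.0 bbox [272 184 102  94] z 0.0543
t 46.45 tcp [ 0.6189 -0.2159  0.2573] yaw 8.1 F [-0.6  0.2 -0. ] w 0.0854 j7 0.68
```

View pics/s18.png

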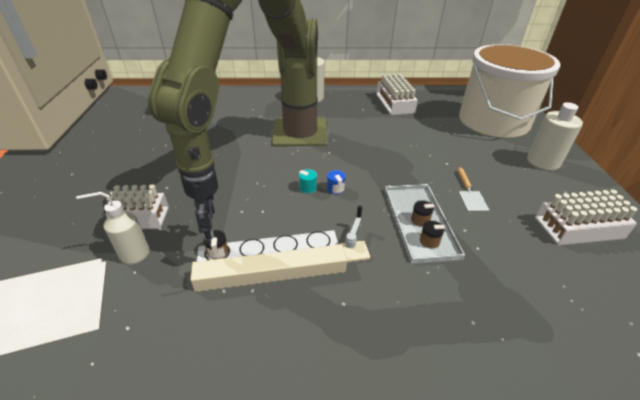

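Two jars stand in the tray at (431,234) and (421,213). The gripper is over the last one.

send_rows(plan=[0,0.001,-0.02,0,0,0,0,0,0.001,-0.045,0,0,0,0,0,0.001,-0.064,0,0,0,0,0,0.001,-0.07,0,0,0,0,0,0.001,-0.07,0,0,0,0,0,0.001,-0.07,0,0,0,1,0,0.001,-0.07,0,0,0,1,0,0.001,-0.07,0,0,0,1,0,0.001,-0.07,0,0,0,1,0,0.001,-0.07,0,0,0,1])

```text
time_s: 47.5
tcp_pos: [0.6189, -0.2151, 0.1873]
ee_rot: [0.003, 0.656, 0.755, -0.004]
wrist_force: [-1.3, 0.9, 6.1]
gripper_width: 0.0554
```

send_rows(plan=[0,0,0.04,0,0,0,1,0,0,0.085,0,0,0,1,0,0.02,0.12,0,0,0.1,1,-0.01,0.065,0.12,0,0,0.24,1,-0.02,0.11,0.12,0,0,0.38,1,-0.03,0.155,0.12,0,0,0.52,1,-0.045,0.2,0.12,0,0,0.66,1,-0.06,0.245,0.12,0,0,0.8,1,-0.075,0.29,0.12,0,0,0.94,1,-0.09,0.335,0.12,0,0,1.08,1])

```text
time_s: 48.5
tcp_pos: [0.5273, 0.1217, 0.3059]
ee_rot: [0.004, 0.171, 0.985, -0.003]
wrist_force: [1.3, 0.4, -1.9]
gripper_width: 0.0551
```

send_rows(plan=[-0.018,0.043,0,0,0,0.14,1,-0.036,0.086,0,0,0,0.28,1,-0.054,0.129,0,0,0,0.42,1,-0.072,0.172,0,0,0,0.42,1,-0.09,0.212,0,0,0,0.42,1,-0.098,0.224,-0.02,0,0,0.42,1,-0.098,0.224,-0.05,0,0,0.42,1,-0.098,0.224,-0.08,0,0,0.42,1,-0.098,0.224,-0.08,0,0,0.42,1,-0.098,0.224,-0.08,0,0,0.42,1])

```text
time_s: 49.5
tcp_pos: [0.4303, 0.3439, 0.2259]
ee_rot: [0.004, -0.035, 0.999, -0.002]
wrist_force: [0.5, 0.1, -2.0]
gripper_width: 0.0554
```

Run:
```python
from h import *
st()
c=read_camera('wrist');cv2.imwrite('pics/w19.png',c['image'])
```

```text
t 49.5 tcp [0.4303 0.3439 0.2259] yaw 94.0 F [ 0.5  0.1 -2. ] w 0.0554 j7 0.86
```

View pics/w19.png

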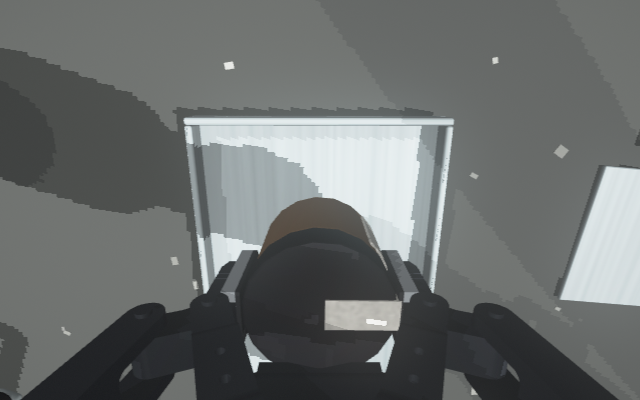

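The jar is centred inside the near end of the tray.

send_rows(plan=[0,0,-0.012,0,0,0,1,0,0,-0.024,0,0,0,1,0,0,-0.032,0,0,0,1,0,0,-0.0356,0,0,0,1,0,0,-0.0356,0,0,0,1,0,0,-0.0356,0,0,0,0.1,0,0,-0.0356,0,0,0,0.1,0,0,-0.0356,0,0,0,0.1,0,0,0.005,0,0,0,0.1,0,0,0.05,0,0,0,0.1])

```text
time_s: 50.55
tcp_pos: [0.4297, 0.3438, 0.2748]
ee_rot: [0.002, -0.035, 0.999, -0.004]
wrist_force: [1.5, 0.7, 0.1]
gripper_width: 0.0768
```

send_rows(plan=[0,0,0.04,0,0,0,0.1,0,0,0.08,0,0,0,0.1,0.03,-0.03,0.1,0,0,0,0.1,0.05,-0.07,0.1,0,0,0,0.1,0.05,-0.11,0.1,0,0,0,0.1,0.05,-0.15,0.1,0,0,0,0.1,0.05,-0.2,0.1,0,0,0,0.1,0.05,-0.24,0.1,0,0,0,0.1,0.05,-0.28,0.1,0,0,0,0.1,0.05,-0.32,0.1,0,0,0,0.1])

```text
time_s: 51.55
tcp_pos: [0.48, 0.0225, 0.3756]
ee_rot: [0.004, -0.035, 0.999, -0.002]
wrist_force: [-0.0, 0.5, -0.1]
gripper_width: 0.0769
```

Run:
```python
from h import *
c=read_camera('scene');cv2.imwrite('pics/s20.png',c['image']);
c=read_camera('top');cv2.imwrite('pics/t20.png',c['image']);jars(c,'t',zmin=.054,zmax=.068);st()
```

```text
rect ang 91.5 size 22.6 11.4 ctr from seal [0.601  0.3562]
t [0.5995 0.3578] r 0.0263 ang 89.6 d 0.0124 nw 38 sat 15.0 val 36.0 bbox [192 158  21  20] z 0.0604
   rect ang 91.4 size 24.8 11.1 ctr from seal [0.5164 0.3514]
t [0.5154 0.3524] r 0.0271 ang 90.9 d 0.0122 nw 43 sat 14.0 val 37.0 bbox [192 188  21  20] z 0.0602
   rect ang 91.4 size 24.5 10.8 ctr from seal [0.4286 0.3452]
t [0.429  0.3466] r 0.0259 ang 91.7 d 0.0131 nw 45 sat 15.0 val 36.0 bbox [192 219  21  20] z 0.0601
t 51.65 tcp [0.4797 0.0176 0.3755] yaw 93.4 F [1.6 1.4 0.5] w 0.0771 j7 1.41
```

View pics/s20.png

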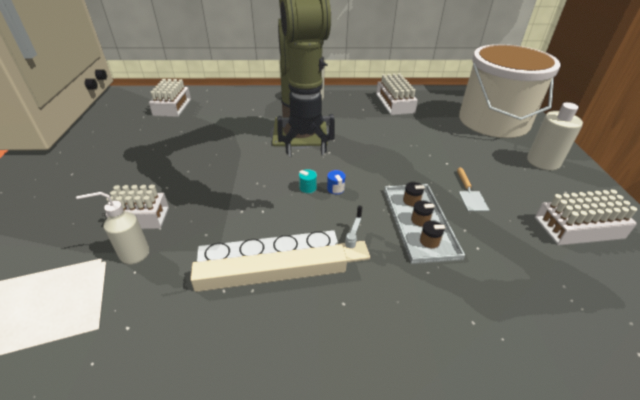

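View pics/t20.png

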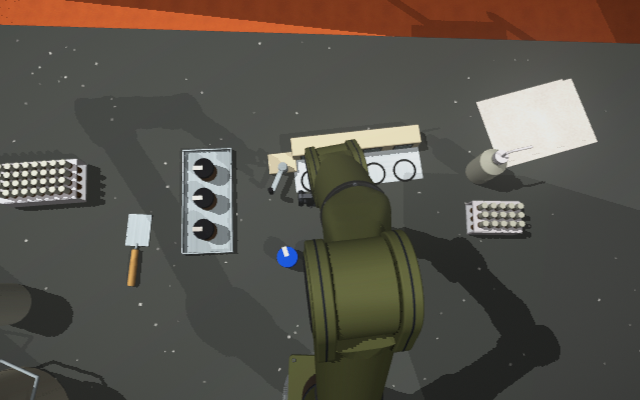

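```bash
python3 -c "
from cell import manip
print(manip.sign_off())"
```

```text
the job is handed in; nothing more can be done
None
```

The job is done and handed in, after about 52 s of the 210 s allowed. Only three sample jars were there; no fourth brown jar showed in any view.

- **Blank reading:** I pushed the lever twice with the places empty. The first push met the pin off-centre, and I couldn't be sure it reached the stop. I let the lever spring back and pushed again. The second push ended at the stop with about 21 N straight against the push, and the lever sprang back when released.
- **Jar reading:** the three jars stood on places 0, 1 and 2. They were within about 2.5 mm of the ring centres, with the labels within about 2° of square (by the wrist camera). The push ended at the stop with about 17 N, and the lever was seen back at rest afterwards.
- **Tray:** all three jars were moved into the steel tray, upright and in a row. Their lids measured about 60 mm high, against the 59 mm expected.
- **Final check:** in the last pictures the lever is at rest and the reader is clear. The blue and turquoise look-alikes, wash bottle, tube rack and spatula look unmoved, and the gripper is in the air touching nothing.

**Checks that disagreed:** the cameras differed by 2–3 mm in places and by a few degrees on the label angles. I relied on the wrist camera, which sees the labels more closely.

**Reach:** one jar was first picked up about 8 mm off-centre because it was near the limit of the arm's reach. I corrected for that when placing it.

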